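# Seat a rail in the hold-down fixture and hold the lever level

## Task

Lay the long wooden rail, mortises up, fully down in the two saddles of the hold-down fixture and let go of it, then take the spring-return lever by its black grip, swing it down until its arm is level so that the rubber foot presses on the rail, and keep holding it there: the program finishes while still holding the lever level, because it springs up when released. Do not force the lever on past level, and leave the short offcut, glue bottle, hammer and tin where they are.

Things in the scene. Friction and masses are not known exactly. Their poses are not given: they have to be found in the camera images.
- fixture: Plywood base 220 x 300 x 12 mm screwed to the bench (its place and yaw vary), with two pale wooden saddles and, at its +y end, a steel hold-down lever. Origin: on the bench, midway between the saddles. Its x axis points away from the robot at yaw 0, its y axis runs along the saddles' trough, from the plain end to the lever end, z up.
- seat (a point): Where the centre of the rail's underside belongs: centre of the trough, on the saddles' floor, 30 mm above the bench; axes as the fixture's. The trough runs along y: 44 mm wide (x) between side walls, 198 mm long (y) between end walls; walls 16 mm high with flared lips, their tops about 26 mm above the floor. Saddles fill 52 to 92 mm either side of centre, so the middle 104 mm is open for fingers down to the base, 18 mm below the saddle floor.
- rail: Straight pale wooden rail, 190 mm long (own x) x 40 x 40 mm, 0.11 to 0.22 kg, two dark mortise marks on its top; loose on the bench, mortises up. Origin: centre of the underside. Either end may go to either end of the trough.
- lever (a joint): Angle of the hold-down lever, rad: 0 fully raised (where its return spring keeps it), 1.2 arm level, end stop 1.4. It grows as the grip is swung towards -x of the fixture and down. The foot first meets a seated rail at about 1.09; holding it level takes about 6 N down at the grip.
- lever_hinge (a point): The lever's pivot, 75 mm above the bench, 80 mm along x and 130 mm along y from the fixture's origin; its axis is the fixture's y axis. Axes as the fixture's.
- handle: Black grip of the lever, a round sleeve 20 mm in diameter and 85 mm long that turns freely on its pin; origin at its centre, axis parallel to the fixture's y. It lies 54 mm to +y of the lever arm's plane, free all round. It moves on a circle of 192 mm radius about the hinge's axis: raised, it is 41 mm to -x of and 188 mm above the hinge (263 mm above the bench); with the arm level, 190 mm to -x of and 30 mm above it (105 mm above the bench).
- foot: Round rubber foot of the lever, 22 mm in diameter, on a spring plunger (900 N/m, 18 mm travel); origin at the centre of its underside. Raised, it is clear of the trough seen from above; lowered it presses the top of the rail 72 mm from the rail's middle, with about 10 N when the arm is level.
- offcut: Short offcut of the same wood, 80 x 40 x 40 mm, without mortises; leave alone. It and the rail may change places. Origin: centre of the underside.
- glue: Glue bottle, 60 mm in diameter, 160 mm tall; leave alone.
- hammer: Hammer lying on the bench to the left of the fixture; leave alone.
- tin: Open steel tin, 84 mm wide, 60 mm high; leave alone.
Not all that is in view belongs to the job. Leave any purple or turquoise look-alike of the rail alone.

How it is judged:
By the outcome, as a careful person would: the job done as asked, in the order asked, and still so for the second after the job is handed in, while the arm keeps its last pose, push and grip.
It also fails if it takes over 51 s, if anything falls off the work surface, if the arm or the gripper's body presses on something with over 40 N, if the wrist force passes 120 N, or if a joint passes its speed limit or range.

## Robot

A 7-joint arm with a two-finger parallel gripper is mounted at the origin on the work surface. World frame = base frame: x ahead of the robot, y to its left, z up, the work surface at z = 0. Lengths are in m, angles in rad, forces in N, time in s.
With the tool pointing down it reaches from about 0.425 to 0.95 m from the base axis. Payload 4.7 kg.
Tool frame: the origin (TCP) lies midway between the tips of the shut fingers; the grasp point (between the pads) lies 19 mm behind it (env.hold_point_z is the distance from the TCP to the grasp point, in m); z points along the fingers, y is the direction in which the jaws open and shut (so a half turn about z gives the same grasp; the last joint's range is limited). The gripper opens to 85 mm and grips with 20 to 120 N. Pads are 22 mm wide; open, the fingers measure 114 mm over their backs; the gripper's body (76 mm by 85 mm) begins 54 mm behind the grasp point. The pads swing forward as they close: fully open they stand 13 mm farther back than shut.
Start: joints at [-1.35, 0.469, -0.049, 1.532, 0.024, 1.141, -0.082], TCP at [0.167, 0.654, 0.231] pointing down, gripper open.
Joint ranges: [-2.59, 2.59], [-0.33, 1.99], [-1.39, 1.29], [0.1, 2.45], [-1.04, 4.18], [0.21, 1.99], [-2.66, 2.66]. Speed limits (rad/s): [2.57, 2.57, 3.14, 3.14, 3.14, 3.14, 3.14].

## Interface

Orientations are given as a unit quaternion [w, x, y, z].
In Python, from rig import telemetry, grab_frame, camera_model, env, finder gives the robot as it stands.
- The arm moves only by the shell command python3 -m crank 'ROWS' [FORCE]. ROWS is JSON, a list that holds one entry, the list of rows, each a list of 7 numbers: the shift along the tool's x, y, z in mm, then the turn, a rotation vector about the tool's x, y, z in degrees, then the closure in counts, from 0 (fully open) to 255 (shut). A call has 1 to 20 rows; each row shifts and turns the commanded pose from where the row before left it, along the tool's axes as they then stand; what a row does not reach is not made up. A row lasts 1/8 s, in which the tool goes at most 62.5 mm and 10.7 degrees, less where a joint would pass 70% of its speed; a pose out of reach is approached as far as the arm can. A call is refused whole if a number of a shift passes 62.5 or a number of a turn 10.7, either way. A call with a gripper value outside its range is refused whole. The fingers move at their own pace and stop on an object; FORCE is the grip in N (left out, the last holds). Time passes only in rows, so rows that do not move let the fingers close. It gives the time, the measured TCP pose, the force and the opening at its end, in the units of the state.
- telemetry.sense(): the state, without advancing time (a new reading comes with each control period).
- grab_frame(name): name is "side" or "top"; returns the picture (480x640x3 uint8, red, green, blue); there is no depth.
- camera_model(name): a dict with "camera_matrix" (3x3 intrinsics, pixels), "dist" ([k1, k2, p1, p2, k3] as OpenCV has them; the pictures are not rectified), "rvec" (rotation vector, rad) and "tvec" (3), from world to camera coordinates, as OpenCV has them. Camera axes: x right, y down, z forward; pixel columns grow to the right and rows downward; lengths in m; the calibration is good to about 2 mm. A picture is of the moment at which its call begins. camera_model takes no time and is no camera call.
- env.job_done(): hands the job in, once; it reports no verdict.
Trained networks look in the newest picture that a camera, given by its name, has taken for a name from the list of things; names that differ only in an ending like _2 or _b are one class to them, and where a whole thing is asked for, a point or a joint stands for the part that bears it (a point fixed in the world has none). Each returns a list of dicts, best first, with "conf" (0 to 1); they miss things now and then, are a little off and sometimes report something else, mostly with a low value. They report only what shows in the picture. A call takes as long as a camera call. They do not tell look-alikes from the thing itself.
- finder.outline_of(thing, camera): "pixels" (480x640 bool, what is visible of it) and "xy" ([column, row] in pixels, amid what is visible of it).
- finder.spot_point(thing, camera): "xy" ([column, row] in pixels: a listed point, or the origin of a listed thing).
The state is a dict: "clock": time; "joint_positions": joint angles; "joint_velocities": joint speeds; "joint_efforts": joint torques, N m; "tool_pos": TCP position; "tool_rot": TCP orientation; "wrist_force": force on the tool from outside, world axes, zero at the start; "moment": the same for the moment, N m; "width": finger opening in m.
Only numpy, scipy, OpenCV 4.12 (cv2) and the standard library are available. Lean on these libraries where they do the work, as an engineer would, in place of code of your own. Each camera call takes 0.05 s, during which the arm holds its last target.

## Working session

There is one attempt and no reset: what is moved stays moved. The work goes in short steps, Python scripts to look and compute and a shell command to move; the robot and the scene stay as the last step left them, time stands still between calls to the robot, and variables do not carry over. Pictures are saved under pics/ and viewed, and the job is handed in when it is done.

```bash
ls; mkdir -p pics; python3 - <<'E'
from rig import telemetry, grab_frame, camera_model, env, finder
import cv2
for c in ("side","top"):
    im=grab_frame(c); cv2.imwrite(f"pics/{c}0.png",im[:,:,::-1])
    m=camera_model(c); print(c,m)
print(telemetry.sense()); print(env.hold_point_z)
E
```

```text
pics
side {'camera_matrix': array([[453.94299371,   0.        , 311.57045345],
       [  0.        , 453.94299371, 229.13087923],
       [  0.        ,   0.        ,   1.        ]]), 'dist': array([-0.05971714,  0.        ,  0.        ,  0.        ,  0.        ]), 'rvec': array([ 2.04827757, -0.45366894,  0.26548591]), 'tvec': array([-0.5216691 ,  0.25193561,  1.18434102])}
top {'camera_matrix': array([[583.02835317,   0.        , 315.80974749],
       [  0.        , 583.02835317, 234.83285447],
       [  0.        ,   0.        ,   1.        ]]), 'dist': array([0.03146203, 0.        , 0.        , 0.        , 0.        ]), 'rvec': array([ 2.1429152 , -2.14845746,  0.12631345]), 'tvec': array([-0.01659703,  0.54762354,  1.63257338])}
{'clock': 0.1, 'joint_positions': array([-1.34994386,  0.46934272, -0.04854854,  1.53357283,  0.02409558,
        1.14098158, -0.08228376]), 'joint_velocities': array([-0.00061457, -0.00237804,  0.00137032, -0.00238246,  0.00081503,
        0.0009741 ,  0.00074522]), 'joint_efforts': array([ 5.14657095e-04, -5.11514211e+01, -4.70475387e-02, -2.38388389e+01,
        1.08176406e-02,  4.39263065e-03,  1.74829597e-05]), 'tool_pos': array([0.16671996, 0.65355254, 0.23037908]), 'tool_rot': array([-6.92440547e-05,  1.24550916e-01,  9.92212845e-01, -8.56872592e-04]), 'wrist_force': array([ 0.15100538,  0.33221751, -0.29622943]), 'moment': array([ 0.01728623, -0.00273763,  0.01099568]), 'width': 0.08552412097480598}
0.0187
```

View pics/side0.png

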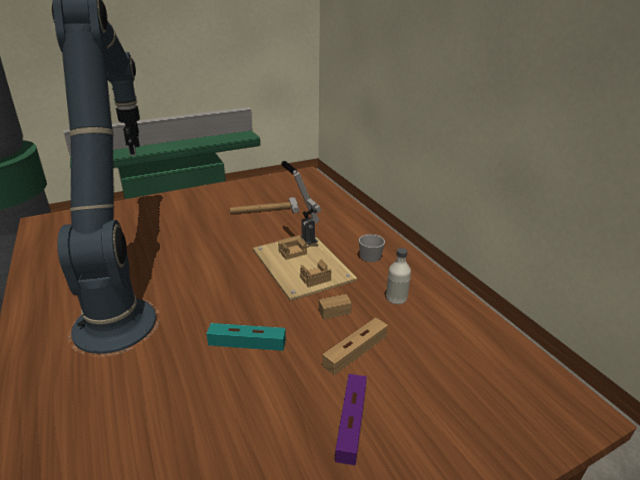

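View pics/top0.png

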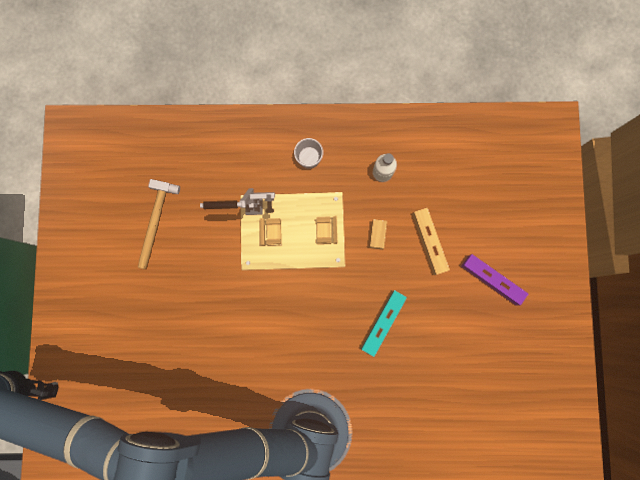

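The candidates for the rail are the pale rail with two mortises (top 432,241; side 356,344), the pale offcut without mortises (378,234), the turquoise look-alike (384,323) and the purple look-alike (495,280). I choose the pale one at (432,241) and will check it in a crop.

```bash
cat > h.py <<'E'
import numpy as np, cv2
from rig import telemetry, grab_frame, camera_model, env, finder
from scipy.spatial.transform import Rotation as R
from scipy.optimize import least_squares
def proj(c,P):
    m=camera_model(c); P=np.atleast_2d(np.asarray(P,float))
    return cv2.projectPoints(P.reshape(-1,1,3),m['rvec'],m['tvec'],m['camera_matrix'],m['dist'])[0].reshape(-1,2)
def ray(c,uv):
    m=camera_model(c); n=cv2.undistortPoints(np.array(uv,float).reshape(-1,1,2),m['camera_matrix'],m['dist']).reshape(-1,2)
    Rm=cv2.Rodrigues(m['rvec'])[0]; o=-Rm.T@m['tvec']; d=np.c_[n,np.ones(len(n))]@Rm
    return o,d
def onz(c,uv,z):
    o,d=ray(c,uv); t=(z-o[2])/d[:,2]; return o+d*t[:,None]
def tri(uvt,uvs):
    A=[];b=[]
    for c,u in (("top",uvt),("side",uvs)):
        o,d=ray(c,u); d=d[0]/np.linalg.norm(d[0]); M=np.eye(3)-np.outer(d,d); A.append(M);b.append(M@o)
    A=np.vstack(A);b=np.hstack(b);x=np.linalg.lstsq(A,b,rcond=None)[0]; return x,np.linalg.norm(A@x-b)
def hull_mask(c,boxes,shape=(480,640),ss=4):
    im=np.zeros((shape[0],shape[1]),np.uint8)
    for P in boxes:
        u=proj(c,P); h=cv2.convexHull(u.astype(np.float32)).reshape(-1,2)
        cv2.fillConvexPoly(im,np.round((h)*16).astype(np.int32),255,cv2.LINE_AA,4)
    return im/255.
def box(x,y,yaw,lx,ly,z0,z1):
    c,s=np.cos(yaw),np.sin(yaw)
    return np.array([[x+c*a-s*b,y+s*a+c*b,z] for a in(-lx/2,lx/2) for b in(-ly/2,ly/2) for z in(z0,z1)])
def fitbox(masks,x0,lx,ly,z0,z1):
    from scipy.optimize import minimize
    ms={c:cv2.GaussianBlur(m.astype(np.float32),(0,0),1.0) for c,m in masks.items()}
    def cost(p):
        return sum(((cv2.GaussianBlur(hull_mask(c,[box(p[0],p[1],p[2],lx,ly,z0,z1)]).astype(np.float32),(0,0),1.0)-m)**2).sum() for c,m in ms.items())
    S=np.array([[0,0,0],[.01,0,0],[0,.01,0],[0,0,.1]])
    r=minimize(cost,x0,method='Nelder-Mead',options=dict(initial_simplex=np.array(x0)+S,xatol=1e-5,fatol=1e-3,maxiter=300))
    return r.x,r.fun
E
cat > m1.py <<'E'
from h import *
import pickle
out={}
for c in("top","side"):
    im=grab_frame(c)
    for th in("rail","fixture","offcut","handle"):
        d=finder.outline_of(th,c)
        print(c,th,[(round(x['conf'],2),np.round(x['xy'],1).tolist(),int(x['pixels'].sum())) for x in d[:4]])
        out[c,th]=d
    for th in("rail","seat","lever_hinge","handle","offcut","fixture","foot","glue","tin"):
        d=finder.spot_point(th,c); out[c,th,'p']=d
        print(c,th,'pt',[(round(x['conf'],2),np.round(x['xy'],1).tolist()) for x in d[:4]])
    out[c]=im
pickle.dump(out,open('m1.pkl','wb'))
t=out['top']; s=out['side']
a=cv2.resize(t[170:300,350:550],None,fx=3,fy=3,interpolation=cv2.INTER_CUBIC)
cv2.imwrite('pics/crop_rail.png',a[:,:,::-1])
a=cv2.resize(t[170:290,190:360],None,fx=4,fy=4,interpolation=cv2.INTER_CUBIC)
cv2.imwrite('pics/crop_fix.png',a[:,:,::-1])
a=cv2.resize(s[150:310,230:370],None,fx=3.5,fy=3.5,interpolation=cv2.INTER_CUBIC)
cv2.imwrite('pics/crop_fixs.png',a[:,:,::-1])
print(telemetry.sense()['clock'])
E
python3 m1.py
```

```text
top rail [(0.75, [384.9, 322.8], 1063)]
top fixture [(0.97, [288.7, 229.2], 8141), (0.45, [383.1, 167.8], 532)]
top offcut [(0.86, [373.6, 234.7], 441), (0.38, [432.0, 241.5], 1197)]
top handle [(0.8, [220.0, 204.0], 266)]
top rail pt [(0.84, [490.5, 282.7]), (0.76, [430.7, 238.5]), (0.7, [384.4, 323.3])]
top seat pt [(0.86, [298.7, 232.0])]
top lever_hinge pt [(0.67, [255.6, 203.2])]
top handle pt [(0.64, [221.1, 205.3])]
top offcut pt [(0.78, [375.3, 233.4]), (0.17, [220.4, 204.2])]
top fixture pt [(0.92, [296.1, 231.1])]
top foot pt [(0.4, [267.7, 211.7])]
top glue pt [(0.89, [381.7, 173.7]), (0.64, [223.3, 206.1])]
top tin pt [(0.66, [310.6, 156.8])]
side rail [(0.9, [350.6, 423.4], 1869), (0.83, [354.7, 344.8], 1680), (0.62, [247.2, 336.4], 1775)]
side fixture [(0.95, [303.6, 259.2], 4783)]
side offcut [(0.65, [331.6, 306.9], 645)]
side handle [(0.54, [286.1, 167.0], 73)]
side rail pt [(0.96, [356.3, 348.5]), (0.71, [350.4, 423.0]), (0.61, [248.8, 343.2])]
side seat pt [(0.73, [302.8, 258.9]), (0.37, [306.2, 211.9])]
side lever_hinge pt [(0.78, [306.2, 223.6])]
side handle pt [(0.66, [287.7, 170.4])]
side offcut pt [(0.82, [332.6, 311.6])]
side fixture pt [(0.69, [303.1, 268.9])]
side foot pt [(0.51, [303.0, 212.8])]
side glue pt [(0.66, [397.5, 301.0]), (0.41, [304.3, 213.1])]
side tin pt [(0.76, [370.3, 258.0])]
1.5
```

View pics/crop_rail.png

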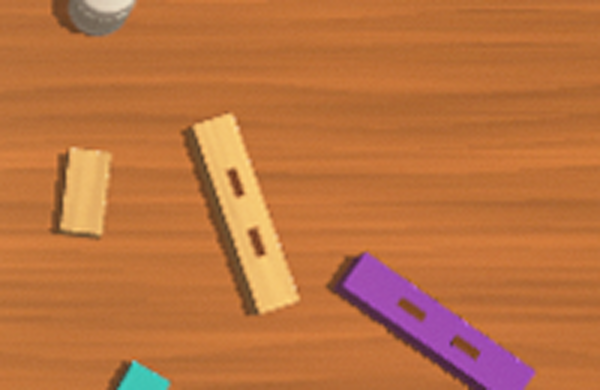

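View pics/crop_fix.png

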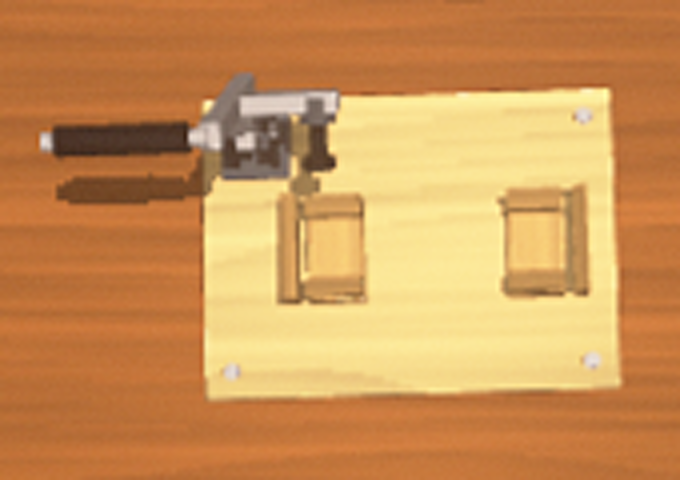

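View pics/crop_fixs.png

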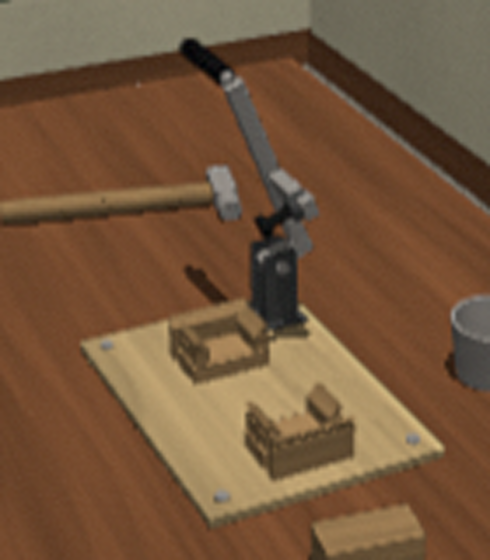

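The crops show that the object at top (432,241) is pale with two dark mortises, so it is the rail. The offcut at (378,234) has none. The fixture is near top (293,231), with the grip to the left at (220,205). Next I fit both poses.

```bash
cat > m2.py <<'E'
from h import *
import pickle
o=pickle.load(open('m1.pkl','rb'))
def seg(c,im,roi,seed):
    # 2-class k-means split by colour within roi, component containing seed
    x0,y0,x1,y1=roi; sub=cv2.cvtColor(im[y0:y1,x0:x1],cv2.COLOR_RGB2LAB)
    z=np.full(im.shape[:2],cv2.GC_BGD,np.uint8); z[y0:y1,x0:x1]=cv2.GC_PR_BGD
    z[seed]=cv2.GC_PR_FGD
    b=np.zeros((1,65));f=np.zeros((1,65))
    cv2.grabCut(im[:,:,::-1].copy(),z,None,b,f,6,cv2.GC_INIT_WITH_MASK)
    m=((z==1)|(z==3)).astype(np.uint8)
    n,l,st,_=cv2.connectedComponentsWithStats(m); k=1+np.argmax(st[1:,4]); return l==k
res={}
S=o['side','rail'][1]['pixels']; 
T=o['top','offcut'][1]['pixels']
rt=seg('top',o['top'],(405,200,460,285),T); rs=seg('side',o['side'],(310,310,400,380),S)
print(rt.sum(),rs.sum(),T.sum(),S.sum())
x0=onz('top',[[432,241]],.04)[0]; print(x0)
c=cv2.minAreaRect(np.argwhere(rt)[:,::-1].astype(np.float32)); print(c)
p=onz('top',[[420.5,210],[442,272]],.04); d=p[1]-p[0]; yaw=np.arctan2(d[1],d[0]); print(np.degrees(yaw))
for n,ms in(('top',{'top':rt}),('side',{'side':rs}),('both',{'top':rt,'side':rs})):
    r,f=fitbox(ms,[x0[0],x0[1],yaw],.19,.04,0,.04); print('rail',n,r[:2].round(4),np.degrees(r[2]).round(2),round(f,1))
    res['rail',n]=r
# fixture
ft=seg('top',o['top'],(230,180,360,285),o['top','fixture'][0]['pixels']&(cv2.cvtColor(o['top'],cv2.COLOR_RGB2HSV)[:,:,2]>150))
fs=o['side','fixture'][0]['pixels']
p=onz('top',[[190+610/4,170+88/4],[190+620/4,170+386/4],[190+208/4,170+399/4],[190+203/4,170+100/4]],.012); print(p.round(4), p.mean(0))
e=[np.degrees(np.arctan2(*(p[0]-p[1])[[1,0]])),np.degrees(np.arctan2(*(p[3]-p[2])[[1,0]])),np.degrees(np.arctan2(*(p[3]-p[0])[[1,0]]))-90,np.degrees(np.arctan2(*(p[2]-p[1])[[1,0]]))-90];print(e)
ps=onz('side',[[230+442/3.5,150+450/3.5],[230+212/3.5,150+516/3.5],[230+82/3.5,150+346/3.5]],.012);print('side corners',ps.round(4),((ps[0]+ps[2])/2).round(4))
for th,z in(('seat',.03),('fixture',0.0)):
    print(th,tri(o['top',th,'p'][0]['xy'],o['side',th,'p'][0]['xy']))
for th in('lever_hinge','handle'): print(th,tri(o['top',th,'p'][0]['xy'],o['side',th,'p'][0]['xy']))
for th in('glue','tin','offcut'): print(th,onz('top',[o['top',th,'p'][0]['xy']],0),onz('side',[o['side',th,'p'][0]['xy']],0))
pickle.dump((res,rt,rs),open('m2.pkl','wb'))
E
python3 m2.py
```

```text
1290 1658 1197 1680
[ 0.52822161 -0.34801022  0.04      ]
((429.2728576660156, 241.58154296875), (67.35575103759766, 19.62028694152832), 70.25316619873047)
-162.55423575200288
rail top [ 0.5293 -0.344 ] -161.74 17.1
rail side [ 0.5314 -0.3478] -161.75 34.2
rail both [ 0.5309 -0.3457] -161.54 86.4
[[ 0.6772 -0.0961  0.012 ]
 [ 0.4585 -0.1016  0.012 ]
 [ 0.45    0.1955  0.012 ]
 [ 0.6696  0.2025  0.012 ]] [0.56378748 0.05007774 0.012     ]
[np.float64(1.4502105077327712), np.float64(1.8266661705198552), np.float64(1.4592938777487774), np.float64(1.6443564097532857)]
side corners [[ 0.6747 -0.1019  0.012 ]
 [ 0.463  -0.1024  0.012 ]
 [ 0.4511  0.1852  0.012 ]] [0.5629 0.0416 0.012 ]
seat (array([0.557942  , 0.03044577, 0.0349827 ]), np.float64(0.002701286631720142))
fixture (array([ 0.56516736,  0.04075615, -0.01048584]), np.float64(5.861215531689071e-05))
lever_hinge (array([0.6290991 , 0.15083788, 0.08304976]), np.float64(0.0034810566450268177))
handle (array([0.59337351, 0.21661937, 0.25231896]), np.float64(0.0014461135919652903))
glue [[ 0.73422122 -0.21275265  0.        ]] [[ 7.35020347e-01 -2.30552210e-01 -1.11022302e-16]]
tin [[ 0.78683874 -0.00232224  0.        ]] [[ 0.78116047 -0.00841263  0.        ]]
offcut [[ 0.55601459 -0.19123322  0.        ]] [[ 5.48490597e-01 -1.93667991e-01 -1.11022302e-16]]
```

```bash
cat > ov.py <<'E'
from h import *
import pickle,sys
def draw(c,im,roi,s,segs,name):
    x0,y0,x1,y1=roi
    a=cv2.resize(im[y0:y1,x0:x1],None,fx=s,fy=s,interpolation=cv2.INTER_CUBIC)[:,:,::-1].copy()
    for P,col in segs:
        u=(proj(c,P)-[x0,y0]+.5)*s-.5
        cv2.polylines(a,[np.round(u*16).astype(np.int32)],False,col,1,cv2.LINE_AA,4)
    cv2.imwrite(name,a)
def fixsegs(x,y,yaw,ox,oy):
    c,s=np.cos(yaw),np.sin(yaw)
    def W(L): L=np.array(L,float)/1000; return np.c_[x+c*L[:,0]-s*L[:,1],y+s*L[:,0]+c*L[:,1],L[:,2]]
    G=[]
    b=[[ox-110,oy-150,12],[ox+110,oy-150,12],[ox+110,oy+150,12],[ox-110,oy+150,12],[ox-110,oy-150,12]]
    G.append((W(b),(255,0,0)))
    for k in(1,-1):
        G.append((W([[-22,k*52,30],[22,k*52,30],[22,k*99,30],[-22,k*99,30],[-22,k*52,30]]),(0,0,255)))
        G.append((W([[-22,k*52,46],[-22,k*99,46],[22,k*99,46],[22,k*52,46]]),(0,200,0)))
    G.append((W([[80,120,75],[80,140,75]]),(255,0,255)))
    G.append((W([[80-41,130+54-42.5,263],[80-41,130+54+42.5,263]]),(255,0,255)))
    return G
if __name__=='__main__':
    o=pickle.load(open('m1.pkl','rb'))
    p=[float(v) for v in sys.argv[1:6]]; p[2]=np.radians(p[2]); t=sys.argv[6]
    draw('top',o['top'],(195,175,355,285),5,fixsegs(*p),f'pics/ovt{t}.png')
    draw('side',o['side'],(245,155,365,305),4,fixsegs(*p),f'pics/ovs{t}.png')
E
python3 ov.py 0.5625 0.035 1.6 0 14.5 a
```

```text
(no output)
```

View pics/ovta.png

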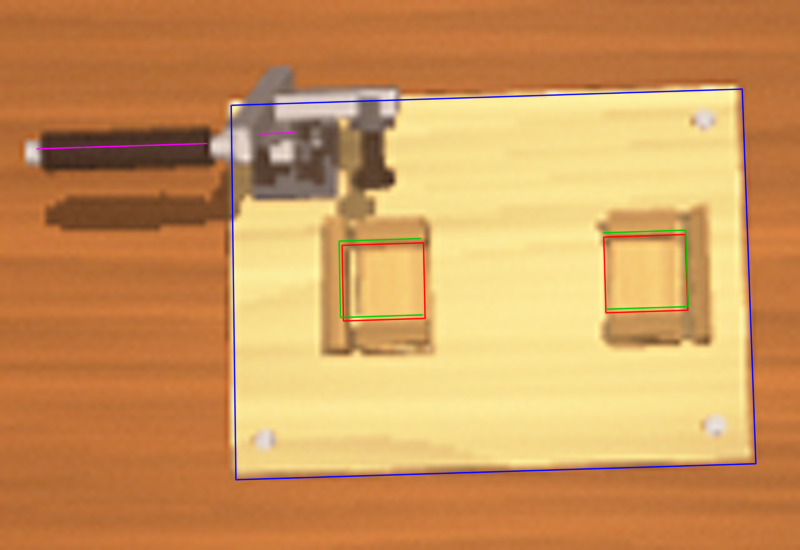

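View pics/ovsa.png

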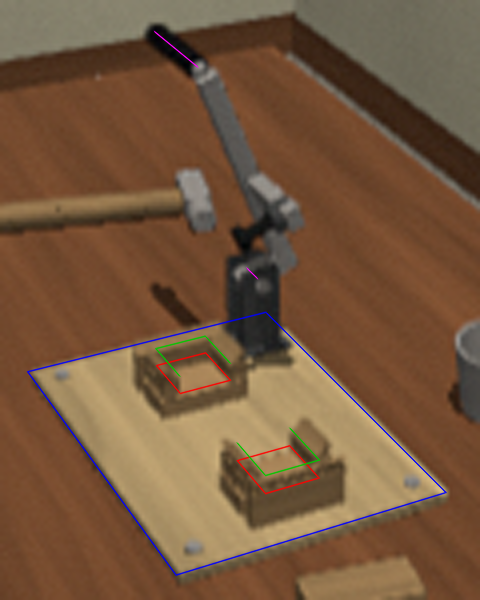

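```bash
cat > ovr.py <<'E'
from ov import *
def railsegs(x,y,yaw,z=0.,col=(255,0,0)):
    B=box(x,y,yaw,.19,.04,z,z+.04).reshape(2,2,2,3); q=[(0,0),(0,1),(1,1),(1,0),(0,0)]
    return [(np.array([B[a][b][1] for a,b in q]),col),(np.array([B[a][b][0] for a,b in q]),(0,0,255))]
if __name__=='__main__':
    o=pickle.load(open('m1.pkl','rb'))
    g=railsegs(0.5309,-0.3457,np.radians(-161.54))
    g=[(P,(255,0,0)) for P,_ in g[:1]]+g[1:]
    g2=railsegs(0.5300,-0.3475,np.radians(-161.74)); g2=[(P,(0,160,0)) for P,_ in g2]
    draw('top',o['top'],(405,200,460,285),7,g2,'pics/rt.png')
    draw('side',o['side'],(315,310,395,375),7,g2,'pics/rs.png')
    a=cv2.imread('pics/rt.png');b=cv2.imread('pics/rs.png'); h=max(a.shape[0],b.shape[0]); 
    a=cv2.copyMakeBorder(a,0,h-a.shape[0],0,0,cv2.BORDER_CONSTANT);b=cv2.copyMakeBorder(b,0,h-b.shape[0],0,0,cv2.BORDER_CONSTANT)
    f=cv2.hconcat([a,b]);print(f.shape); cv2.imwrite('pics/r2.png',cv2.resize(f,None,fx=.8,fy=.8))
E
python3 ovr.py
```

```text
(595, 945, 3)
```

View pics/r2.png

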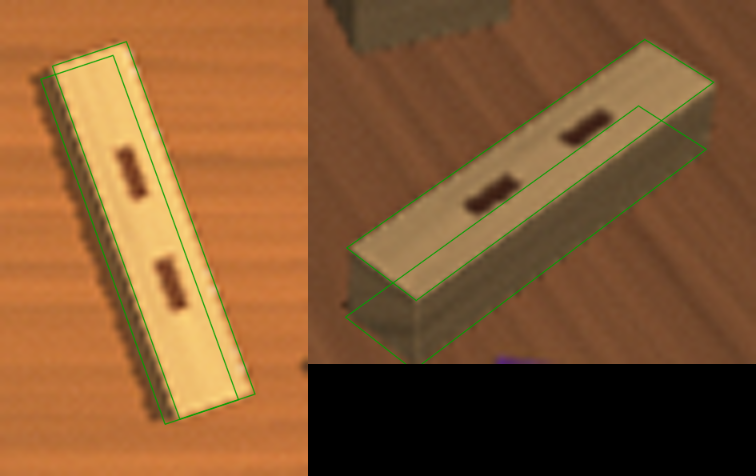

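The overlays line up with both pictures. The rail is at (0.530, −0.3475) with yaw 18.3°, and the fixture is at (0.5625, 0.035) with yaw 1.6°. Next is a planning helper that only prints rows.

```bash
cat > plan.py <<'E'
from h import *
# tool pointing down with jaw (tool y) at world yaw a: x=(s,-c) -> z = x × y = (0,0,-1)
def Rdown(a):
    a=np.radians(a); y=np.array([np.cos(a),np.sin(a),0]); z=np.array([0,0,-1.]); x=np.cross(y,z); return np.c_[x,y,z]
def cur():
    s=telemetry.sense(); q=s['tool_rot']; return s['tool_pos'],R.from_quat([q[1],q[2],q[3],q[0]]).as_matrix(),s
def rows(path,start=None,nd=0):
    """path: list of (x,y,z,jawdeg); prints rows, accumulating rounding"""
    p,M=(cur()[:2] if start is None else start); out=[]
    for x,y,z,a in path:
        G=Rdown(a)
        sh=np.round(M.T@(np.array([x,y,z])-p)*1000,nd)
        tr=np.round(np.degrees(R.from_matrix(M.T@G).as_rotvec()),1)
        out.append([*sh,*tr]); p=p+M@sh/1000; M=M@R.from_rotvec(np.radians(tr)).as_matrix()
    for r in out: print('['+','.join(f'{v:g}' for v in r)+',0],',end=' ')
    print('\nend',p.round(4), 'max',np.abs(np.array(out)[:,:3]).max(),np.abs(np.array(out)[:,3:]).max(), 'norm',np.linalg.norm(np.array(out)[:,:3],axis=1).max())
    return p,M
def st():
    p,M,s=cur(); print('t',round(s['clock'],2),'p',p.round(4),'jaw',np.degrees(np.arctan2(M[1,1],M[0,1])).round(2),'tilt',np.degrees(np.arccos(-M[2,2])).round(2),'F',s['wrist_force'].round(1),'w',round(s['width'],4),'q',s['joint_positions'].round(2))
E
python3 - <<'E'
from plan import *
st()
N=20;path=[]
r0,a0=np.hypot(.16672,.65355),75.69; r1,a1=np.hypot(.53,-.3475),np.degrees(np.arctan2(-.3475,.53))
for i in range(1,N+1):
    t=i/N; r=r0+(r1-r0)*t-.17*np.sin(np.pi*t); a=np.radians(a0+(a1-a0)*t)
    path.append((r*np.cos(a),r*np.sin(a),.23-.10*t,75.7+(-71.74-75.7)*t))
rows(path)
E
```

```text
t 1.5 p [0.1668 0.6541 0.2313] jaw 75.69 tilt 0.01 F [-0.6  0.2  0.7] w 0.0854 q [-1.35  0.47 -0.05  1.53  0.02  1.14 -0.08]
[-61,-32,6,0,-0,7.4,0], [-60,-29,5,0,-0,7.3,0], [-58,-25,5,0,-0,7.4,0], [-56,-22,5,0,-0,7.4,0], [-55,-18,5,0,-0,7.3,0], [-52,-13,5,0,-0,7.4,0], [-51,-8,5,0,-0,7.4,0], [-50,-3,5,-0,-0,7.4,0], [-47,2,5,-0,-0,7.3,0], [-46,8,5,-0,-0,7.4,0], [-44,13,5,-0,-0,7.4,0], [-43,18,5,-0,-0,7.4,0], [-41,24,5,-0,-0,7.3,0], [-39,29,5,-0,-0,7.4,0], [-39,34,5,-0,-0,7.4,0], [-37,39,5,-0,-0,7.3,0], [-37,43,5,-0,-0,7.4,0], [-36,47,5,-0,-0,7.4,0], [-35,50,5,-0,-0,7.4,0], [-36,53,5,-0,-0,7.3,0], 
end [ 0.5294 -0.3475  0.1302] max 61.0 7.4 norm 69.14477565225012
```

```bash
cat > p1.py <<'E'
from plan import *
import sys
N=24;path=[]
r0,a0=np.hypot(.16672,.65355),75.69; r1,a1=np.hypot(.53,-.3475),np.degrees(np.arctan2(-.3475,.53))
for i in range(1,N+1):
    t=i/N; r=r0+(r1-r0)*t-.17*np.sin(np.pi*t); a=np.radians(a0+(a1-a0)*t)
    path.append((r*np.cos(a),r*np.sin(a),.23-.10*t,75.7+(-71.74-75.7)*t))
rows(path)
E
python3 p1.py
```

```text
[-52,-26,5,0,-0,6.1,0], [-50,-25,5,0,-0,6.2,0], [-49,-22,4,0,-0,6.1,0], [-48,-19,4,0,-0,6.2,0], [-47,-17,4,0,-0,6.1,0], [-45,-14,4,0,-0,6.1,0], [-44,-11,4,0,-0,6.2,0], [-43,-7,5,0,-0,6.1,0], [-42,-4,4,0,-0,6.2,0], [-40,-0,4,-0,-0,6.1,0], [-39,3,4,-0,-0,6.2,0], [-38,7,4,-0,-0,6.1,0], [-37,11,4,-0,-0,6.2,0], [-36,15,5,-0,-0,6.1,0], [-34,18,4,-0,-0,6.1,0], [-34,22,4,-0,-0,6.2,0], [-32,26,4,-0,-0,6.1,0], [-32,29,4,-0,-0,6.2,0], [-31,32,4,-0,-0,6.1,0], [-30,36,5,-0,-0,6.2,0], [-30,38,4,-0,-0,6.1,0], [-29,40,4,-0,-0,6.1,0], [-29,43,4,-0,-0,6.2,0], [-29,45,4,-0,0,6.1,0], 
end [ 0.5301 -0.3475  0.1302] max 52.0 6.2 norm 58.35237784358063
```

```bash
python3 -m crank '[[[-52,-26,5,0,0,6.1,0],[-50,-25,5,0,0,6.2,0],[-49,-22,4,0,0,6.1,0],[-48,-19,4,0,0,6.2,0],[-47,-17,4,0,0,6.1,0],[-45,-14,4,0,0,6.1,0],[-44,-11,4,0,0,6.2,0],[-43,-7,5,0,0,6.1,0],[-42,-4,4,0,0,6.2,0],[-40,0,4,0,0,6.1,0],[-39,3,4,0,0,6.2,0],[-38,7,4,0,0,6.1,0]]]'; python3 -c "
from plan import *
st()"
```

```text
clock: 3.0
tool_pos: [0.4516, 0.1744, 0.1805]
tool_rot: [0.0, 0.696, 0.718, 0.0]
wrist_force: [0.4, -0.2, -0.2]
width: 0.0851
t 3.0 p [0.4516 0.1744 0.1805] jaw 1.79 tilt 0.05 F [ 0.4 -0.2 -0.2] w 0.0851 q [-0.79  0.22  0.39  2.05 -0.11  0.89 -0.31]
```

```bash
python3 -m crank '[[[-37,11,4,0,0,6.2,0],[-36,15,5,0,0,6.1,0],[-34,18,4,0,0,6.1,0],[-34,22,4,0,0,6.2,0],[-32,26,4,0,0,6.1,0],[-32,29,4,0,0,6.2,0],[-31,32,4,0,0,6.1,0],[-30,36,5,0,0,6.2,0],[-30,38,4,0,0,6.1,0],[-29,40,4,0,0,6.1,0],[-29,43,4,0,0,6.2,0],[-29,45,4,0,0,6.1,0],[0,0,0,0,0,0,0]]]'; cat > look.py <<'E'
from plan import *
import sys
from ovr import draw
st()
tag=sys.argv[1]
p,M,s=cur()
for c in('top','side'):
    im=grab_frame(c); u=proj(c,[p])[0]; print(c,u.round(1)); u=u.astype(int)
    x0=max(0,min(640-130,u[0]-65));y0=max(0,min(480-110,u[1]-55))
    T=np.array([p,p+M[:,2]*-.06]); J=np.array([p-M[:,1]*.05,p+M[:,1]*.05])
    draw(c,im,(x0,y0,x0+130,y0+110),3,[],f'pics/{tag}_{c}.png')
    draw(c,im,(x0,y0,x0+130,y0+110),3,[(T,(255,0,255)),(J,(0,255,0))],f'pics/{tag}_{c}o.png')
a=[cv2.imread(f'pics/{tag}_{c}{k}.png') for c in('top','side') for k in('','o')]
cv2.imwrite(f'pics/{tag}.png',cv2.resize(cv2.vconcat([cv2.hconcat(a[:2]),cv2.hconcat(a[2:])]),None,fx=.85,fy=.85))
E
python3 look.py g1
```

```text
clock: 4.62
tool_pos: [0.5276, -0.3531, 0.1305]
tool_rot: [0.002, 0.988, 0.155, -0.001]
wrist_force: [-0.6, 0.2, -0.7]
width: 0.0854
t 4.62 p [ 0.5276 -0.3531  0.1305] jaw -72.17 tilt 0.23 F [-0.6  0.2 -0.7] w 0.0854 q [ 0.01  0.6   0.74  1.77 -0.47  0.96 -0.32]
top [440.1 237.1]
side [357.8 310.8]
```

View pics/g1.png

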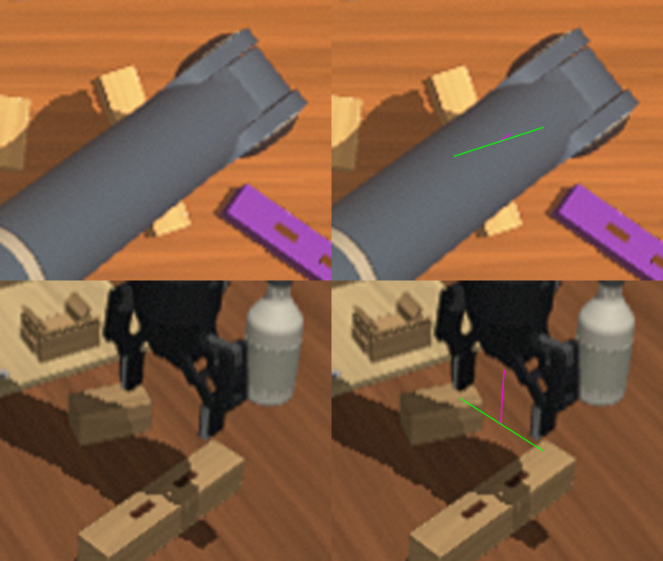

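The side view shows the open fingers above the rail's middle at (358,311), straddling it. The TCP is about 6 mm off the rail centre, so I correct that while descending.

```bash
python3 - <<'E'
from plan import *
st()
rows([(.53,-.3475,.13,-71.74),(.53,-.3475,.10,-71.74),(.53,-.3475,.07,-71.74),(.53,-.3475,.04,-71.74),(.53,-.3475,.02,-71.74),(.53,-.3475,.01,-71.74)])
E
```

```text
t 4.72 p [ 0.5299 -0.3478  0.13  ] jaw -71.75 tilt 0.03 F [ 0.6 -0.4 -0.2] w 0.0855 q [ 0.01  0.59  0.73  1.77 -0.47  0.96 -0.32]
[0,-0,0,-0,0,-0,0], [0,-0,30,-0,0,-0,0], [0,-0,30,-0,0,-0,0], [0,-0,30,-0,0,-0,0], [0,-0,20,-0,0,-0,0], [0,-0,10,-0,0,-0,0], 
end [ 0.5299 -0.3477  0.01  ] max 30.0 0.0 norm 30.0
```

```bash
python3 -m crank '[[[0,0,30,0,0,0,0],[0,0,35,0,0,0,0],[0,0,35,0,0,0,0],[0,0,15,0,0,0,0],[0,0,5,0,0,0,0],[0,0,0,0,0,0,0],[0,0,0,0,0,0,255],[0,0,0,0,0,0,255],[0,0,0,0,0,0,255],[0,0,0,0,0,0,255],[0,0,0,0,0,0,255],[0,0,0,0,0,0,255]]]' 60; python3 look.py g2
```

```text
clock: 6.22
tool_pos: [0.5306, -0.348, 0.011]
tool_rot: [0.0, 0.987, 0.159, 0.001]
wrist_force: [-0.7, 0.8, 5.9]
width: 0.0392
t 6.22 p [ 0.5306 -0.348   0.011 ] jaw -71.72 tilt 0.07 F [-0.7  0.8  5.9] w 0.0392 q [ 0.09  0.74  0.62  1.83 -0.6   0.77 -0.23]
top [430.1 241.4]
side [355.2 347.3]
```

View pics/g2.png

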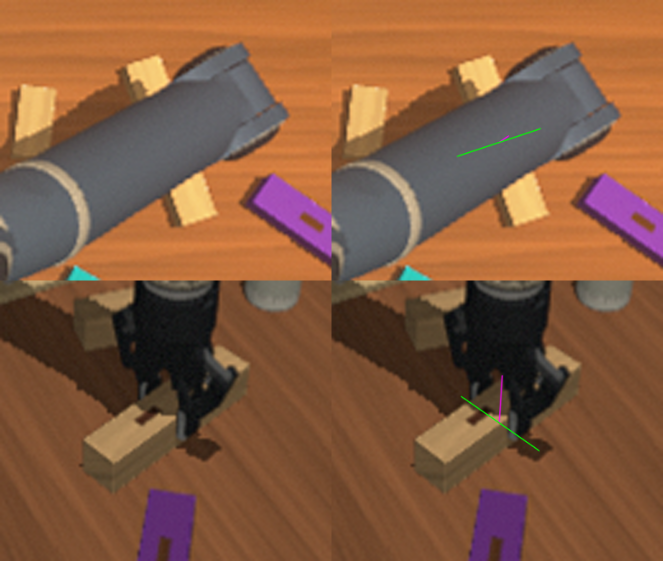

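The rail is held (width 39 mm) at its middle; side view (355,347). Next I plan the lift and carry.

```bash
python3 - <<'E'
from plan import *
p0,M,s=cur()
path=[(p0[0],p0[1],.04,-71.7),(p0[0],p0[1],.075,-71.7),(p0[0],p0[1],.096,-71.7)]
for i in range(1,13):
    t=i/12; path.append((.5306+(.5625-.5306)*t,-.348+.383*t,.096,-71.7+73.3*t))
rows(path)
E
```

```text
[0,0,-29,0,-0.1,-0,0], [0,0,-35,0,0,-0,0], [-0,0,-21,0,0,-0,0], [12,-29,0,0,0,-6.1,0], [16,-28,0,0,0,-6.1,0], [19,-26,-0,0,0.1,-6.1,0], [21,-25,-0,0,-0,-6.2,0], [23,-21,-0,0,-0,-6.1,0], [26,-19,-0,0.1,-0,-6.1,0], [28,-16,0,-0,-0,-6.1,0], [29,-13,0,-0,-0,-6.1,0], [31,-10,0,-0,-0,-6.1,0], [31,-7,0,-0,-0.1,-6.1,0], [32,-3,0,-0,0,-6.1,0], [32,-0,0,-0,0,-6.1,0], 
end [0.5626 0.0351 0.0961] max 35.0 6.2 norm 35.0
```

```bash
python3 -m crank '[[[0,0,-29,0,0,0,255],[0,0,-35,0,0,0,255],[0,0,-21,0,0,0,255],[12,-29,0,0,0,-6.1,255],[16,-28,0,0,0,-6.1,255],[19,-26,0,0,0,-6.1,255],[21,-25,0,0,0,-6.2,255],[23,-21,0,0,0,-6.1,255],[26,-19,0,0,0,-6.1,255],[28,-16,0,0,0,-6.1,255],[29,-13,0,0,0,-6.1,255],[31,-10,0,0,0,-6.1,255],[31,-7,0,0,0,-6.1,255],[32,-3,0,0,0,-6.1,255],[32,0,0,0,0,-6.1,255],[0,0,0,0,0,0,255],[0,0,0,0,0,0,255]]]' 60; cat > look2.py <<'E'
from plan import *
from ovr import *
import sys
st(); tag=sys.argv[1]; p,M,s=cur()
zc=float(sys.argv[2]) if len(sys.argv)>2 else .0106
yaw=np.arctan2(M[1,1],M[0,1])+np.pi/2
g=railsegs(p[0],p[1],yaw,p[2]-zc)+fixsegs(.5625,.035,np.radians(1.6),0,14.5)
f=[]
for c,roi in(('top',(225,170,365,290)),('side',(245,190,365,310))):
    im=grab_frame(c); draw(c,im,roi,3,g,'pics/_a.png'); draw(c,im,roi,3,[],'pics/_b.png')
    f.append(cv2.hconcat([cv2.resize(cv2.imread(k),(400,300 if c=='top' else 300)) for k in('pics/_b.png','pics/_a.png')]))
cv2.imwrite(f'pics/{tag}.png',cv2.vconcat(f))
E
python3 look2.py c1
```

```text
clock: 8.45
tool_pos: [0.562, 0.0353, 0.0952]
tool_rot: [0.0, 0.697, 0.717, -0.0]
wrist_force: [0.0, -0.3, -0.8]
width: 0.0388
t 8.45 p [0.562  0.0353 0.0952] jaw 1.63 tilt 0.04 F [ 0.  -0.3 -0.8] w 0.0388 q [-0.43  0.46  0.38  1.95 -0.24  0.77  0.11]
```

View pics/c1.png

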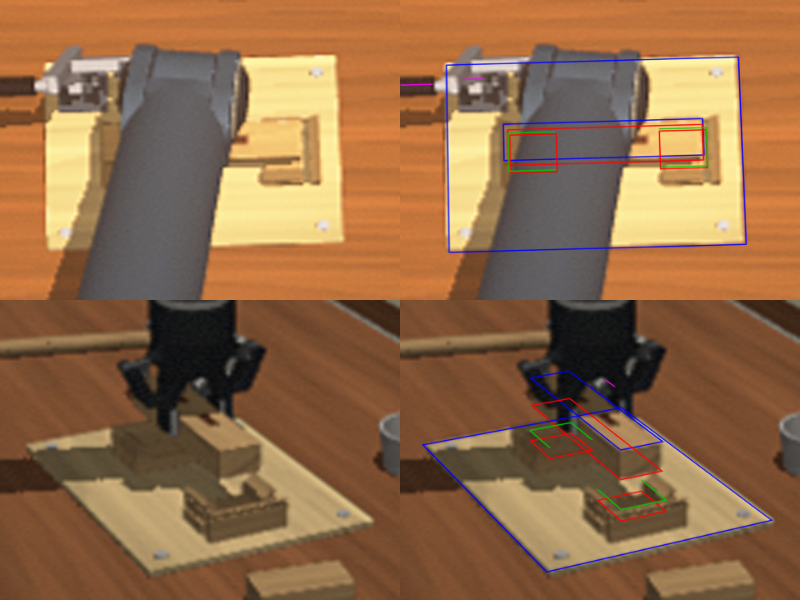

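```bash
python3 - <<'E'
from plan import *
from ovr import *
p,M,s=cur()
yaw=np.arctan2(M[1,1],M[0,1])+np.pi/2
g=railsegs(p[0],p[1],yaw,p[2]-.0106)+fixsegs(.5625,.035,np.radians(1.6),0,14.5)
im=grab_frame('side');draw('side',im,(280,215,350,280),6,[],'pics/_a.png');draw('side',im,(280,215,350,280),6,g,'pics/_b.png')
cv2.imwrite('pics/c2.png',cv2.resize(cv2.hconcat([cv2.imread('pics/_a.png'),cv2.imread('pics/_b.png')]),None,fx=.95,fy=.95))
im=grab_frame('top');draw('top',im,(295,200,350,260),7,[],'pics/_a.png');draw('top',im,(295,200,350,260),7,g,'pics/_b.png')
cv2.imwrite('pics/c3.png',cv2.hconcat([cv2.imread('pics/_a.png'),cv2.imread('pics/_b.png')]))
E
```

```text
(no output)
```

View pics/c2.png

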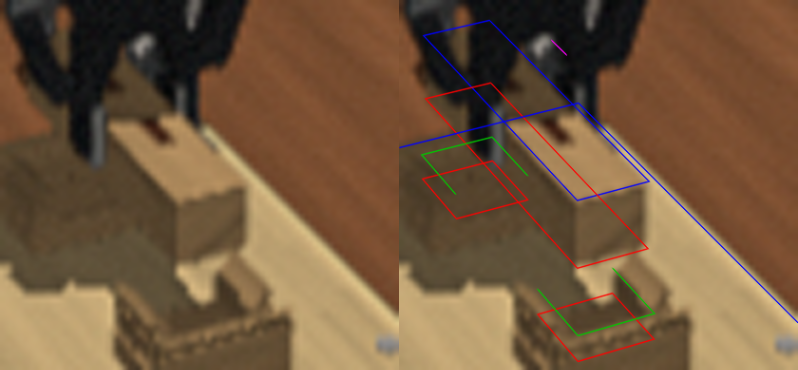

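View pics/c3.png

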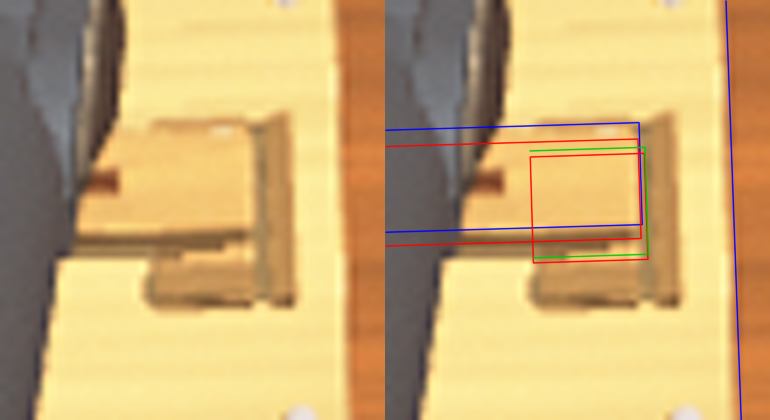

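```bash
python3 - <<'E'
from h import *
import pickle
o=pickle.load(open('m1.pkl','rb'));im=cv2.cvtColor(o['top'],cv2.COLOR_RGB2GRAY).astype(np.float32)
m=camera_model('top');Rm=cv2.Rodrigues(m['rvec'])[0];print('cam',-Rm.T@m['tvec'])
yaw=np.radians(1.6);c,s=np.cos(yaw),np.sin(yaw)
for k in(75,-75):
    xs=np.arange(-44,45,2)/1000.; prof=0
    for yy in np.arange(k-12,k+13,4)/1000.:
        P=np.c_[.5625+c*xs-s*yy,.035+s*xs+c*yy,np.full(len(xs),.03)]
        u=proj('top',P).astype(np.float32); prof=prof+cv2.remap(im,u[:,0].copy(),u[:,1].copy(),cv2.INTER_CUBIC).ravel()/7
    print(k,[(int(x*1000),int(v)) for x,v in zip(xs,prof)])
    a=[]
# enlarge both saddles
t=o['top']
A=cv2.resize(t[210:255,255:285],None,fx=12,fy=12,interpolation=cv2.INTER_CUBIC);B=cv2.resize(t[210:255,310:340],None,fx=12,fy=12,interpolation=cv2.INTER_CUBIC)
cv2.imwrite('pics/sad.png',cv2.hconcat([A,B])[:,:,::-1])
E
```

```text
cam [ 0.3267549  -0.04290986  1.69022271]
75 [(-44, 207), (-42, 150), (-40, 137), (-38, 168), (-36, 156), (-34, 155), (-32, 158), (-30, 152), (-28, 149), (-26, 155), (-24, 167), (-22, 189), (-20, 204), (-18, 205), (-16, 204), (-14, 204), (-12, 204), (-10, 204), (-8, 204), (-6, 204), (-4, 204), (-2, 204), (0, 203), (2, 202), (4, 202), (6, 202), (8, 202), (10, 202), (12, 203), (14, 204), (16, 202), (18, 181), (20, 151), (22, 140), (24, 153), (26, 170), (28, 167), (30, 161), (32, 158), (34, 159), (36, 171), (38, 186), (40, 192), (42, 191), (44, 189)]
-75 [(-44, 216), (-42, 168), (-40, 117), (-38, 117), (-36, 133), (-34, 150), (-32, 157), (-30, 155), (-28, 152), (-26, 153), (-24, 164), (-22, 184), (-20, 205), (-18, 208), (-16, 205), (-14, 204), (-12, 204), (-10, 204), (-8, 204), (-6, 204), (-4, 204), (-2, 204), (0, 204), (2, 204), (4, 205), (6, 205), (8, 205), (10, 205), (12, 205), (14, 209), (16, 205), (18, 188), (20, 135), (22, 126), (24, 167), (26, 172), (28, 167), (30, 161), (32, 156), (34, 159), (36, 175), (38, 200), (40, 215), (42, 219), (44, 220)]
```

View pics/sad.png

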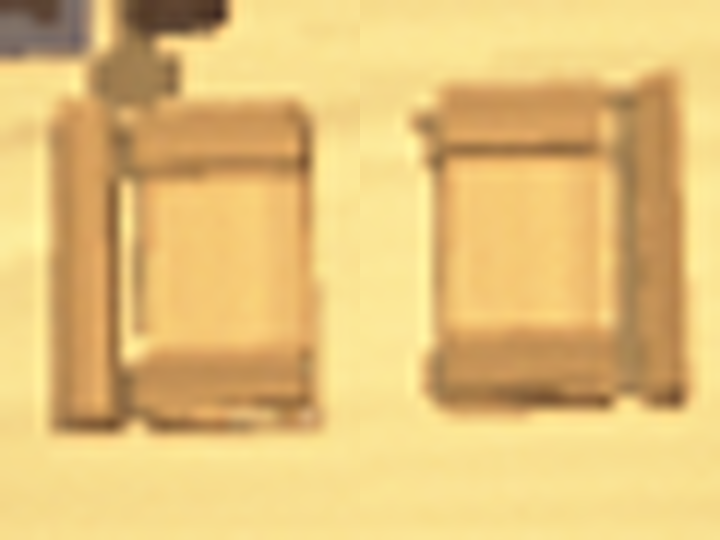

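```bash
python3 - <<'E'
from plan import *
import pickle
o=pickle.load(open('m1.pkl','rb'));im=cv2.cvtColor(o['top'],cv2.COLOR_RGB2GRAY).astype(np.float32)
yaw=np.radians(1.6);c,s=np.cos(yaw),np.sin(yaw)
def samp(im,cam,P):
    u=proj(cam,P).astype(np.float32); return cv2.remap(im,u[:,0].copy(),u[:,1].copy(),cv2.INTER_CUBIC).ravel()
def yprof(im,x0,y0,ys,xw,z,cam='top'):
    ys=np.array(ys)/1000.;pr=0
    for xx in np.array(xw)/1000.: pr=pr+samp(im,cam,np.c_[x0+c*xx-s*ys,y0+s*xx+c*ys,np.full(len(ys),z)])/len(xw)
    return [(int(a*1000),int(v)) for a,v in zip(ys,pr)]
X0=.5594
print('+',yprof(im,X0,.035,range(46,116,2),[-12,-8,-4,0,4,8,12],.03))
print('-',yprof(im,X0,.035,range(-46,-116,-2),[-12,-8,-4,0,4,8,12],.03))
g=grab_frame('top'); p,M,st_=cur(); zt=p[2]-.0106+.04; g=cv2.cvtColor(g,cv2.COLOR_RGB2GRAY).astype(np.float32)
print('rail end y',p,yprof(g,p[0],p[1],range(-80,-115,-1),[-8,-4,0,4,8],zt))
xs=np.arange(-34,34,1)/1000.;pr=0
for yy in np.arange(-88,-70,3)/1000.: pr=pr+samp(g,'top',np.c_[p[0]+c*xs-s*yy,p[1]+s*xs+c*yy,np.full(len(xs),zt)])/6
print('rail x',[(int(round(a*1000)),int(v)) for a,v in zip(xs,pr)])
# base x
xs=np.arange(-130,130,1)/1000.;pr=0
for yy in np.arange(-60,40,10)/1000.: pr=pr+samp(im,'top',np.c_[X0+c*xs-s*yy,.035+s*xs+c*yy,np.full(len(xs),.012)])/10
d=np.gradient(pr); print('base edges',[(int(round(xs[i]*1000)),round(float(d[i]),1)) for i in range(len(xs)) if abs(d[i])>12])
E
```

```text
+ [(46, 218), (48, 195), (50, 174), (52, 184), (54, 195), (56, 196), (58, 199), (60, 205), (62, 209), (64, 208), (66, 207), (68, 205), (70, 203), (72, 203), (74, 204), (76, 204), (78, 203), (80, 202), (82, 202), (84, 206), (86, 200), (88, 183), (90, 162), (92, 196), (94, 196), (96, 120), (98, 144), (100, 177), (102, 170), (104, 165), (106, 153), (108, 146), (110, 159), (112, 199), (114, 231)]
- [(-46, 228), (-48, 229), (-50, 237), (-52, 201), (-54, 166), (-56, 182), (-58, 199), (-60, 207), (-62, 203), (-64, 203), (-66, 204), (-68, 205), (-70, 205), (-72, 204), (-74, 204), (-76, 206), (-78, 208), (-80, 209), (-82, 209), (-84, 205), (-86, 200), (-88, 196), (-90, 191), (-92, 200), (-94, 206), (-96, 179), (-98, 148), (-100, 134), (-102, 144), (-104, 151), (-106, 150), (-108, 147), (-110, 142), (-112, 171), (-114, 218)]
rail end y [0.56201992 0.03449979 0.09530534] [(-80, 207), (-81, 207), (-82, 207), (-83, 206), (-84, 206), (-85, 206), (-86, 206), (-87, 207), (-88, 208), (-89, 209), (-90, 210), (-91, 214), (-92, 214), (-93, 202), (-94, 186), (-95, 167), (-96, 149), (-97, 138), (-98, 133)
[... 431 characters left out ...]
, (-16, 202), (-15, 202), (-14, 203), (-13, 203), (-12, 203), (-11, 202), (-10, 202), (-9, 202), (-8, 203), (-7, 204), (-6, 204), (-5, 205), (-4, 206), (-3, 206), (-2, 207), (-1, 208), (0, 209), (1, 209), (2, 209), (3, 209), (4, 209), (5, 209), (6, 209), (7, 208), (8, 207), (9, 206), (10, 204), (11, 202), (12, 202), (13, 202), (14, 204), (15, 204), (16, 203), (17, 200), (18, 190), (19, 176), (20, 168), (21, 174), (22, 190), (23, 206), (24, 216), (25, 219), (26, 221), (27, 221), (28, 221), (29, 222), (30, 225), (31, 228), (32, 229), (33, 230)]
base edges [(-106, 12.4), (-105, 17.0), (-104, 19.8), (-103, 18.7), (-102, 13.3), (113, -12.6), (114, -23.7), (115, -29.4), (116, -25.2), (117, -14.0)]
```

Measured in the same picture, the rail sits about 1 mm too far to +x of the trough. I correct that and lower it in stages.

```bash
python3 -m crank '[[[0,-1,10,0,0,0,255],[0,0,10,0,0,0,255],[0,0,8,0,0,0,255],[0,0,6,0,0,0,255],[0,0,4,0,0,0,255],[0,0,0,0,0,0,255]]]' 60;  python3 look2.py d1
```

```text
clock: 9.45
tool_pos: [0.5611, 0.0349, 0.0574]
tool_rot: [0.0, 0.697, 0.717, -0.0]
wrist_force: [-1.1, -2.0, -0.4]
width: 0.0388
t 9.45 p [0.5611 0.0349 0.0574] jaw 1.57 tilt 0.02 F [-1.1 -2.  -0.4] w 0.0388 q [-0.41  0.52  0.35  1.97 -0.27  0.7   0.14]
```

View pics/d1.png

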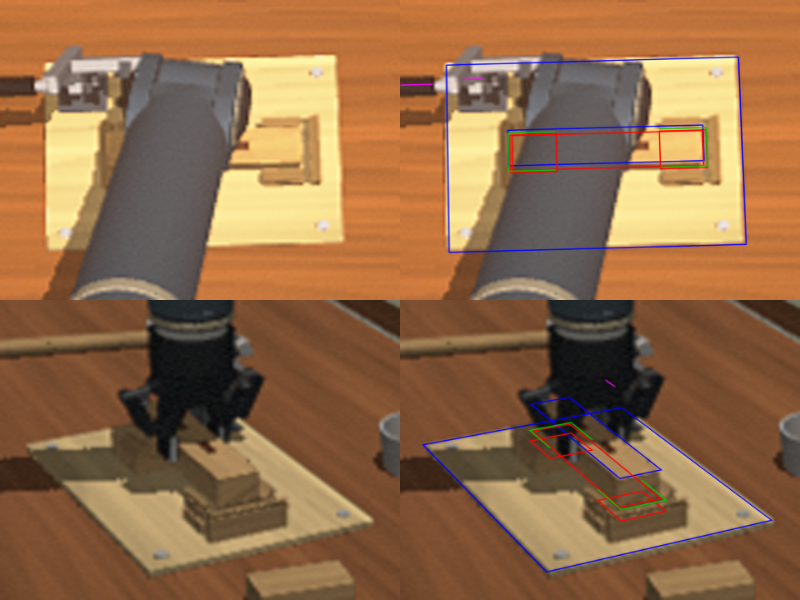

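The rail is between the lips (side view ~ (312,255)) and the force is only about 2 N, so I continue down.

```bash
python3 -m crank '[[[0,0,5,0,0,0,255],[0,0,4,0,0,0,255],[0,0,3,0,0,0,255],[0,0,2,0,0,0,255],[0,0,0,0,0,0,255]]]' 60; python3 -c "
from plan import *
st()"
```

```text
clock: 10.18
tool_pos: [0.5619, 0.0329, 0.0484]
tool_rot: [0.0, 0.698, 0.716, 0.001]
wrist_force: [-11.9, -7.0, 38.9]
width: 0.0389
t 10.18 p [0.5619 0.0329 0.0484] jaw 1.46 tilt 0.08 F [-11.9  -7.   38.9] w 0.0389 q [-0.4   0.53  0.35  1.98 -0.28  0.68  0.15]
```

```bash
python3 -m crank '[[[0,0,-6,0,0,0,255],[0,0,0,0,0,0,255]]]' 60; cat > zoom.py <<'E'
from plan import *
from ovr import *
import sys
zc=float(sys.argv[2])
st();p,M,s=cur()
yaw=np.arctan2(M[1,1],M[0,1])+np.pi/2
g=railsegs(p[0],p[1],yaw,p[2]-zc)
im=grab_frame('side');draw('side',im,(270,205,340,280),6,[],'pics/_a.png');draw('side',im,(270,205,340,280),6,g,'pics/_b.png')
cv2.imwrite(f'pics/{sys.argv[1]}s.png',cv2.resize(cv2.hconcat([cv2.imread('pics/_a.png'),cv2.imread('pics/_b.png')]),None,fx=.95,fy=.95))
im=grab_frame('top');draw('top',im,(295,200,350,260),7,[],'pics/_a.png');draw('top',im,(295,200,350,260),7,g,'pics/_b.png')
cv2.imwrite(f'pics/{sys.argv[1]}t.png',cv2.hconcat([cv2.imread('pics/_a.png'),cv2.imread('pics/_b.png')]))
E
python3 zoom.py e1 .0106
```

```text
clock: 10.42
tool_pos: [0.562, 0.0346, 0.0502]
tool_rot: [0.001, 0.698, 0.717, 0.001]
wrist_force: [-0.9, -5.1, 4.5]
width: 0.0394
t 10.43 p [0.562  0.0346 0.0502] jaw 1.54 tilt 0.15 F [-0.9 -5.1  4.5] w 0.0394 q [-0.4   0.53  0.35  1.98 -0.28  0.68  0.15]
```

View pics/e1s.png

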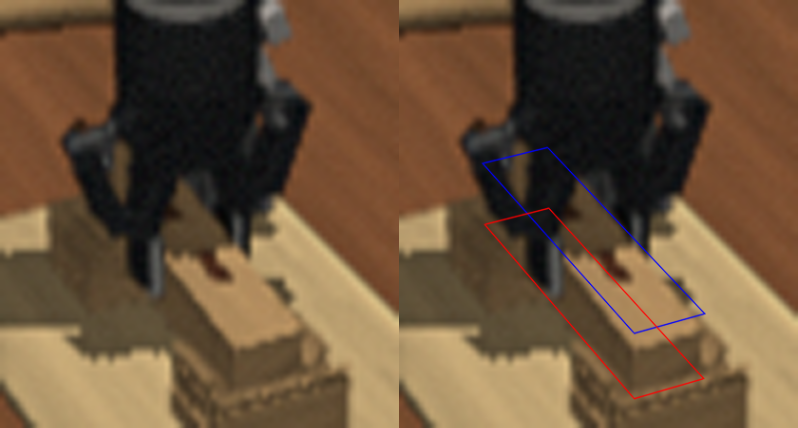

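View pics/e1t.png

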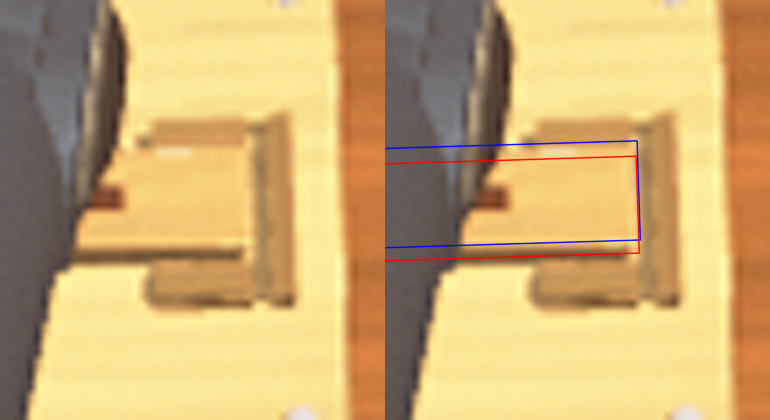

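```bash
python3 - <<'E'
from plan import *
from ovr import *
im=grab_frame('side')
b=np.clip(255*(im/255.)**.6,0,255).astype(np.uint8)
draw('side',b,(268,215,338,280),11,[],'pics/f1.png')
print(telemetry.sense()['moment'],telemetry.sense()['wrist_force'])
E
```

```text
[-0.33876571  0.17045078  0.08667013] [-0.99912334 -5.82090023  8.0546127 ]
```

View pics/f1.png

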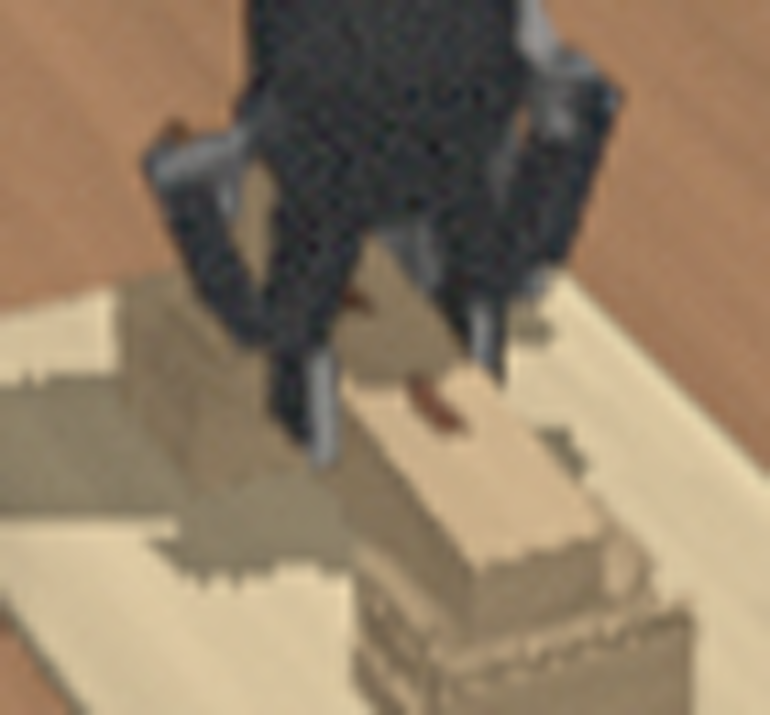

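The close view shows the rail pitched about 6°. Its near end (f1 at (480,565)) is down in the −y saddle and its far end is caught on the lips of the +y saddle. I lift it, level it by tilting the tool, and shift it along the measured reaction (−x, −y).

```bash
python3 -m crank '[[[0,0,-10,0,0,0,255],[-2,-1,-4,0,-3,0,255],[-2,0,0,0,-3,0,255],[0,0,0,0,0,0,255],[0,0,0,0,0,0,255]]]' 60; cat > pitch.py <<'E'
from plan import *
from ovr import *
import sys
st();p,M,s=cur(); pitch=np.radians(float(sys.argv[2])) # rail pitch rel to gripper-normal model
# rail model: centre at hold point offset; tool-frame box with extra pitch about tool y
def seg(pd,zc):
    ax=R.from_rotvec([0,np.radians(pd),0]).as_matrix()
    H=np.array([0,0,-.0187]); c0=np.array([0,0,zc])-H  # underside centre rel to hold point
    B=np.array([[[[a,b,c] for c in(0,-.04)] for b in(-.02,.02)] for a in(-.095,.095)])+c0
    W=(p+((B.reshape(-1,3)@ax.T+H)@M.T)).reshape(2,2,2,3)
    q=[(0,0),(0,1),(1,1),(1,0),(0,0)]
    return [(np.array([W[a][b][1] for a,b in q]),(255,0,0)),(np.array([W[a][b][0] for a,b in q]),(0,0,255))]
g=seg(float(sys.argv[2]),.0106)
im=grab_frame('side');b=np.clip(255*(im/255.)**.6,0,255).astype(np.uint8)
draw('side',b,(270,210,340,280),6,[],'pics/_a.png');draw('side',b,(270,210,340,280),6,g,'pics/_b.png')
cv2.imwrite(f'pics/{sys.argv[1]}s.png',cv2.resize(cv2.hconcat([cv2.imread('pics/_a.png'),cv2.imread('pics/_b.png')]),None,fx=.95,fy=.95))
im=grab_frame('top');draw('top',im,(295,200,350,260),7,[],'pics/_a.png');draw('top',im,(295,200,350,260),7,g,'pics/_b.png')
cv2.imwrite(f'pics/{sys.argv[1]}t.png',cv2.hconcat([cv2.imread('pics/_a.png'),cv2.imread('pics/_b.png')]))
E
python3 pitch.py h1 6
```

```text
clock: 11.2
tool_pos: [0.5598, 0.0319, 0.063]
tool_rot: [0.037, 0.696, 0.716, -0.036]
wrist_force: [0.5, 0.8, -0.5]
width: 0.0394
t 11.2 p [0.5598 0.0319 0.063 ] jaw 1.62 tilt 5.95 F [ 0.5  0.8 -0.5] w 0.0394 q [-0.52  0.52  0.43  1.97 -0.17  0.7   0.02]
```

View pics/h1s.png

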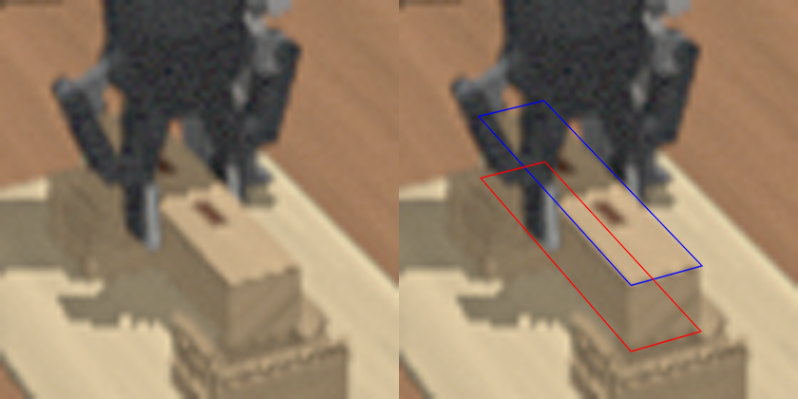

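View pics/h1t.png

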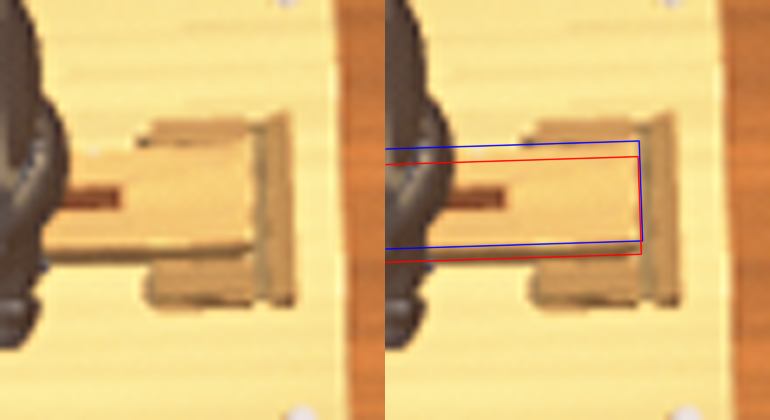

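The rail is level again and the model overlay matches the near end at (300,270). I lower it with the small correction and watch the force.

```bash
python3 -m crank '[[[0,0,5,0,0,0,255],[0.4,0,4,0,0,0,255],[0,0,0,0,0,0,255]]]' 60; python3 -c "
from plan import *
st();print(telemetry.sense()['moment'])"
```

```text
clock: 11.68
tool_pos: [0.5599, 0.0306, 0.0539]
tool_rot: [0.037, 0.696, 0.716, -0.037]
wrist_force: [0.1, 0.8, -2.2]
width: 0.0393
t 11.68 p [0.5599 0.0306 0.0539] jaw 1.57 tilt 6.0 F [ 0.1  0.8 -2.2] w 0.0393 q [-0.51  0.54  0.43  1.98 -0.17  0.69  0.03]
[0.12328371 0.00061807 0.01461382]
```

```bash
python3 -m crank '[[[0.4,0,4,0,0,0,255],[0.4,0,4,0,0,0,255],[0.2,0,2,0,0,0,255],[0,0,0,0,0,0,255]]]' 60; python3 -c "
from plan import *
st();print(telemetry.sense()['moment'])"
```

```text
clock: 12.18
tool_pos: [0.56, 0.0308, 0.0441]
tool_rot: [0.037, 0.696, 0.716, -0.037]
wrist_force: [-0.7, -0.4, -1.8]
width: 0.0395
t 12.18 p [0.56   0.0308 0.0441] jaw 1.59 tilt 6.0 F [-0.7 -0.4 -1.8] w 0.0395 q [-0.5   0.55  0.42  1.98 -0.18  0.67  0.03]
[0.17154722 0.01747355 0.00586144]
```

The rail is moving freely inside the walls now. I take the last few mm in small steps.

```bash
python3 -m crank '[[[0.2,0,2,0,0,0,255],[0.2,0,1.5,0,0,0,255],[0.1,0,1,0,0,0,255],[0,0,0,0,0,0,255]]]' 60; python3 pitch.py i1 6; python3 -c "
from rig import *
print(telemetry.sense()['moment'])"
```

```text
clock: 12.68
tool_pos: [0.5605, 0.0302, 0.0409]
tool_rot: [0.038, 0.696, 0.716, -0.036]
wrist_force: [-2.1, -0.9, 7.3]
width: 0.039
t 12.68 p [0.5605 0.0302 0.0409] jaw 1.56 tilt 5.99 F [-2.1 -0.9  7.3] w 0.039 q [-0.5   0.56  0.42  1.98 -0.18  0.66  0.03]
[0.22277269 0.5326308  0.15998436]
```

View pics/i1s.png

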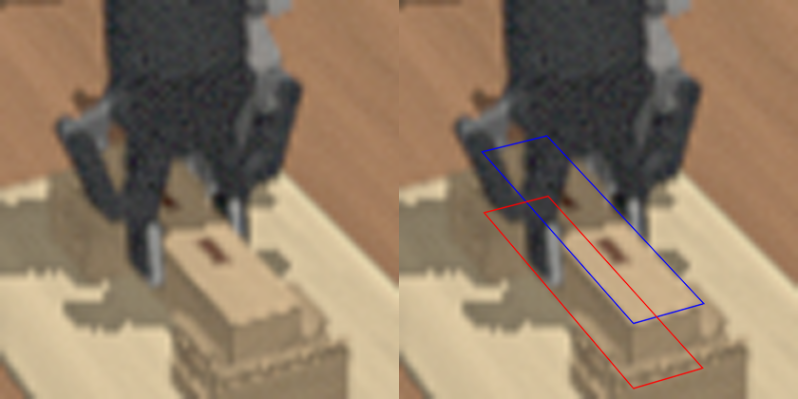

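View pics/i1t.png

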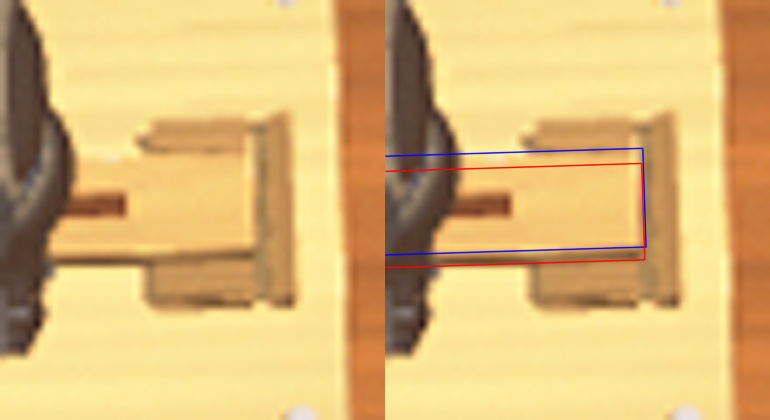

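The floor reaction is 7 N at the expected height. I release the rail and rise.

```bash
python3 -m crank '[[[0,0,0,0,0,0,120],[0,0,0,0,0,0,60],[0,0,0,0,0,0,0],[0,0,0,0,0,0,0],[0,0,0,0,0,0,0],[0,0,-20,0,0,0,0],[0,0,-40,0,0,0,0],[0,0,-40,0,2,0,0],[0,0,-40,0,4,0,0],[0,0,0,0,0,0,0]]]' 60; python3 - <<'E'
from plan import *
from ovr import *
st()
g=railsegs(.5605,.0335,np.radians(91.6),.03)
for c,roi in(('side',(265,210,335,285)),('top',(235,190,350,265))):
    im=grab_frame(c); s=6 if c=='side' else 6
    draw(c,im,roi,s,[],f'pics/j_{c}.png')
    draw(c,im,roi,s,g,f'pics/jo_{c}.png')
cv2.imwrite('pics/js.png',cv2.resize(cv2.hconcat([cv2.imread('pics/j_side.png'),cv2.imread('pics/jo_side.png')]),None,fx=.95,fy=.95))
E
```

```text
clock: 14.02
tool_pos: [0.5621, 0.0426, 0.1827]
tool_rot: [0.002, 0.698, 0.716, 0.003]
wrist_force: [-0.3, -0.4, -0.1]
width: 0.0855
t 14.03 p [0.5621 0.0426 0.1827] jaw 1.44 tilt 0.43 F [-0.3 -0.4 -0.1] w 0.0855 q [-0.5   0.35  0.45  1.88 -0.19  0.94  0.06]
```

View pics/js.png

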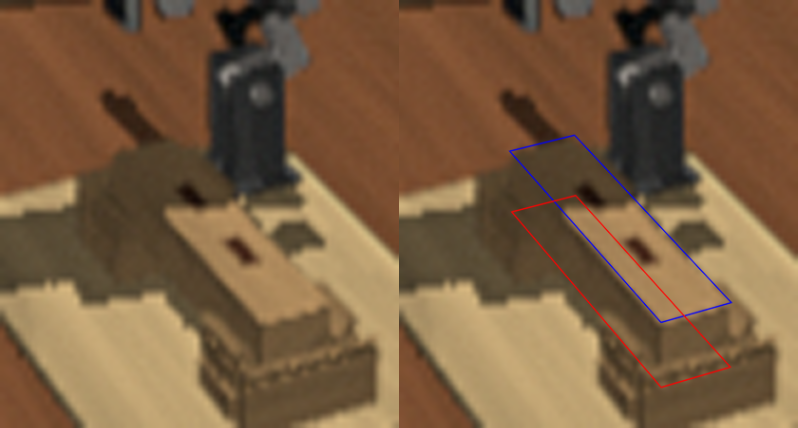

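View pics/jo_top.png

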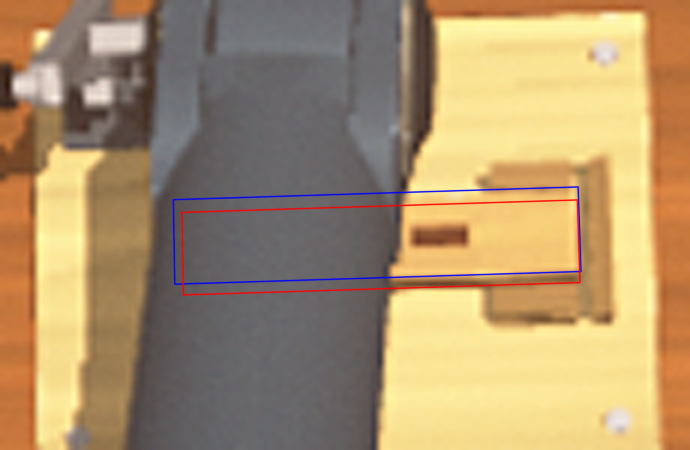

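The picture shows the rail level in both saddles. The near end is at about (325,310) in the crop, within about 1 px of the seated model. Next I rise, move over the grip and look.

```bash
python3 - <<'E'
from plan import *
st();p,M,s=cur()
path=[(p[0],p[1],.24,1.6),(p[0],p[1],.30,1.6),(p[0],p[1],.36,1.6)]
for i in range(1,6): path.append((p[0]+(.594-p[0])*i/5,p[1]+(.2285-p[1])*i/5,.36,1.6))
path+=[(.594,.2285,.33,1.6)]
rows(path)
E
```

```text
t 14.12 p [0.5596 0.0439 0.1792] jaw 1.56 tilt 0.01 F [-0.1  0.4  0.1] w 0.0855 q [-0.51  0.35  0.45  1.89 -0.19  0.94  0.06]
[0,0,-61,0,-0,-0,0], [0,0,-60,0,-0,-0,0], [0,0,-60,0,-0,-0,0], [37,8,0,0,-0,-0,0], [36,8,0,0,-0,-0,0], [37,8,0,0,-0,-0,0], [37,8,0,0,-0,-0,0], [37,7,0,0,-0,-0,0], [-0,0,30,0,-0,-0,0], 
end [0.5935 0.2289 0.3302] max 61.0 0.0 norm 61.0
```

```bash
python3 -m crank '[[[0,0,-58,0,0,0,0],[0,0,-60,0,0,0,0],[0,0,-62,0,0,0,0],[37,8,0,0,0,0,0],[36,8,0,0,0,0,0],[37,8,0,0,0,0,0],[37,8,0,0,0,0,0],[37,7,0,0,0,0,0],[0,0,30,0,0,0,0],[0,0,0,0,0,0,0]]]'; cat > lh.py <<'E'
from plan import *
from ovr import *
import sys
st();p,M,s=cur();ang=float(sys.argv[2])
F=np.array([float(sys.argv[3]) if len(sys.argv)>3 else .5603,.0335]);yaw=np.radians(1.6);c,s_=np.cos(yaw),np.sin(yaw)
def W(L): L=np.array(L,float)/1000; return np.c_[F[0]+c*L[:,0]-s_*L[:,1],F[1]+s_*L[:,0]+c*L[:,1],L[:,2]]
def hp(a):
    a0=np.arctan2(188,-41)+a; return 80+192.4*np.cos(a0),75+192.4*np.sin(a0)
x,z=hp(ang)
g=[(W([[x,184-42.5,z],[x,184+42.5,z]]),(255,0,255)),(np.array([p-M[:,1]*.0425,p+M[:,1]*.0425]),(0,255,0)),(np.array([p,p-M[:,2]*.0187]),(0,255,255))]
f=[]
for cam,w in(('side',(100,85)),('top',(130,100))):
    im=grab_frame(cam);b=np.clip(255*(im/255.)**.6,0,255).astype(np.uint8)
    u=proj(cam,W([[x,184,z]]))[0].astype(int);roi=(u[0]-w[0]//2,u[1]-w[1]//2,u[0]+w[0]//2,u[1]+w[1]//2)
    draw(cam,b,roi,4,[],'pics/_a.png');draw(cam,b,roi,4,g,'pics/_b.png')
    f.append(cv2.resize(cv2.hconcat([cv2.imread('pics/_a.png'),cv2.imread('pics/_b.png')]),(800,300)))
cv2.imwrite(f'pics/{sys.argv[1]}.png',cv2.vconcat(f))
E
python3 lh.py k1 0
```

```text
clock: 15.38
tool_pos: [0.5917, 0.2296, 0.3248]
tool_rot: [-0.001, 0.697, 0.717, -0.004]
wrist_force: [0.1, -0.5, 0.2]
width: 0.085
t 15.38 p [0.5917 0.2296 0.3248] jaw 1.67 tilt 0.5 F [ 0.1 -0.5  0.2] w 0.085 q [-0.73  0.36  0.4   1.52 -0.14  1.3  -0.28]
```

View pics/k1.png

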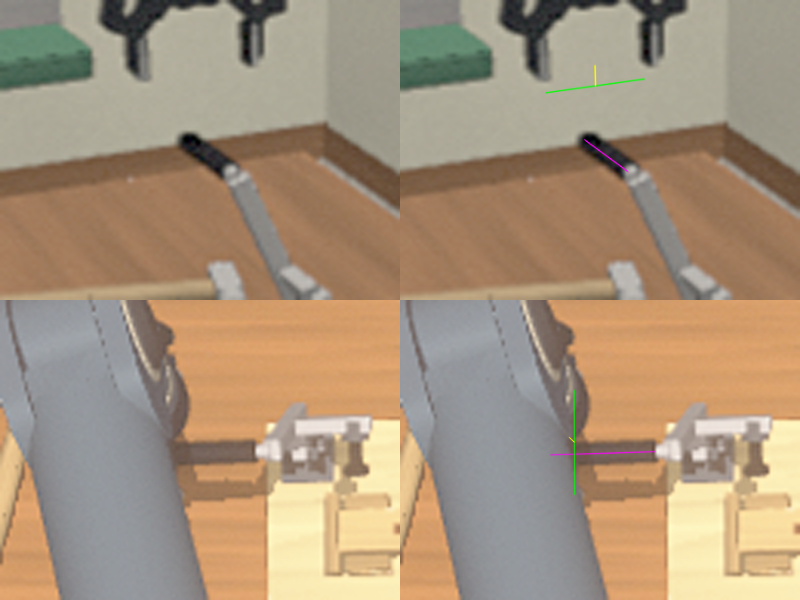

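The model line lies on the black grip: side sleeve (185,140)–(232,170) in the crop, and the top view agrees to under 1 px. The open fingers straddle it. I descend and close.

```bash
python3 - <<'E'
from plan import *
st(); rows([(.5947,.2285,.29,1.6),(.5947,.2285,.26,1.6),(.5947,.2285,.2445,1.6)])
E
```

```text
t 15.47 p [0.5936 0.2287 0.3285] jaw 1.56 tilt 0.11 F [-0.3  0.2 -0.5] w 0.0854 q [-0.73  0.35  0.41  1.52 -0.14  1.3  -0.28]
[-0,1,38,-0.1,0.1,-0,0], [-0,0,30,0,-0,-0,0], [-0,0,16,0,-0,-0,0], 
end [0.5945 0.2287 0.2445] max 38.0 0.1 norm 38.01315561749642
```

```bash
python3 -m crank '[[[0,1,38,0,0,0,0],[0,0,30,0,0,0,0],[0,0,16,0,0,0,0],[0,0,0,0,0,0,0],[0,0,0,0,0,0,120],[0,0,0,0,0,0,170],[0,0,0,0,0,0,200],[0,0,0,0,0,0,255],[0,0,0,0,0,0,255],[0,0,0,0,0,0,255],[0,0,0,0,0,0,255]]]' 50; python3 lh.py k2 0 .561
```

```text
clock: 16.85
tool_pos: [0.5952, 0.2292, 0.2458]
tool_rot: [0.0, 0.697, 0.717, 0.001]
wrist_force: [0.4, 0.4, 3.9]
width: 0.0185
t 16.85 p [0.5952 0.2292 0.2458] jaw 1.59 tilt 0.08 F [0.4 0.4 3.9] w 0.0185 q [-0.72  0.41  0.39  1.63 -0.17  1.13 -0.26]
```

View pics/k2.png

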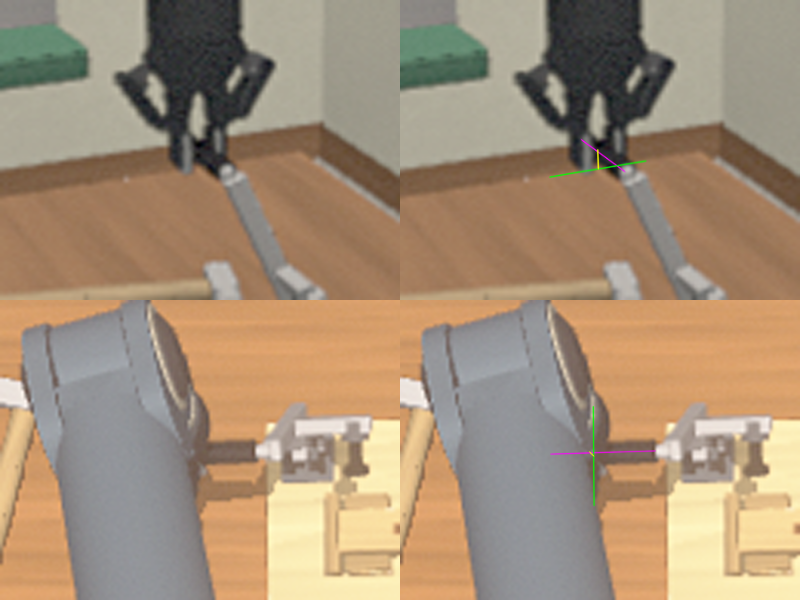

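The grip is held (width 18.5 mm) and its measured centre fits the model to 1–2 mm. Next I work out the arc steps.

```bash
python3 - <<'E'
import numpy as np
a0=np.arctan2(188,-41)
A=np.r_[np.arange(0,1.001,.1),1.05,1.09,1.12,1.15,1.18,1.2]
y=192.4*np.cos(a0+A);z=192.4*np.sin(a0+A); Y=np.round(y-y[0],1);Z=np.round(z[0]-z,1)
for i in range(1,len(A)): print(round(A[i],2),f'[0,{Y[i]-Y[i-1]:.1f},{Z[i]-Z[i-1]:.1f},0,0,0,255]', 'world z', round(.2458-Z[i]/1000,4),'x',round(.5952+Y[i]/1000,4))
E
```

```text
0.1 [0,-18.6,5.0,0,0,0,255] world z 0.2408 x 0.5766
0.2 [0,-17.9,6.9,0,0,0,255] world z 0.2339 x 0.5587
0.3 [0,-17.2,8.6,0,0,0,255] world z 0.2253 x 0.5415
0.4 [0,-16.3,10.3,0,0,0,255] world z 0.215 x 0.5252
0.5 [0,-15.1,11.9,0,0,0,255] world z 0.2031 x 0.5101
0.6 [0,-13.9,13.3,0,0,0,255] world z 0.1898 x 0.4962
0.7 [0,-12.5,14.6,0,0,0,255] world z 0.1752 x 0.4837
0.8 [0,-10.9,15.8,0,0,0,255] world z 0.1594 x 0.4728
0.9 [0,-9.3,16.8,0,0,0,255] world z 0.1426 x 0.4635
1.0 [0,-7.6,17.7,0,0,0,255] world z 0.1249 x 0.4559
1.05 [0,-3.2,9.1,0,0,0,255] world z 0.1158 x 0.4527
1.09 [0,-2.1,7.4,0,0,0,255] world z 0.1084 x 0.4506
1.12 [0,-1.5,5.6,0,0,0,255] world z 0.1028 x 0.4491
1.15 [0,-1.2,5.6,0,0,0,255] world z 0.0972 x 0.4479
1.18 [0,-1.1,5.7,0,0,0,255] world z 0.0915 x 0.4468
1.2 [0,-0.7,3.8,0,0,0,255] world z 0.0877 x 0.4461
```

```bash
python3 -m crank '[[[0,-9,2,0,0,0,255],[0,-9,3,0,0,0,255],[0,-9,3.3,0,0,0,255],[0,-9,3.7,0,0,0,255],[0,-9,4,0,0,0,255],[0,-8.7,4.5,0,0,0,255],[0,-8,5,0,0,0,255],[0,-8,5.3,0,0,0,255],[0,0,0,0,0,0,255]]]' 60; python3 lh.py k3 .4 .5616
```

```text
clock: 18.08
tool_pos: [0.5233, 0.2273, 0.2137]
tool_rot: [-0.001, 0.697, 0.717, -0.001]
wrist_force: [-2.4, -0.3, 4.9]
width: 0.0177
t 18.07 p [0.5233 0.2273 0.2137] jaw 1.63 tilt 0.18 F [-2.4 -0.3  4.9] w 0.0177 q [-0.78  0.33  0.38  1.82 -0.14  1.02 -0.32]
```

View pics/k3.png

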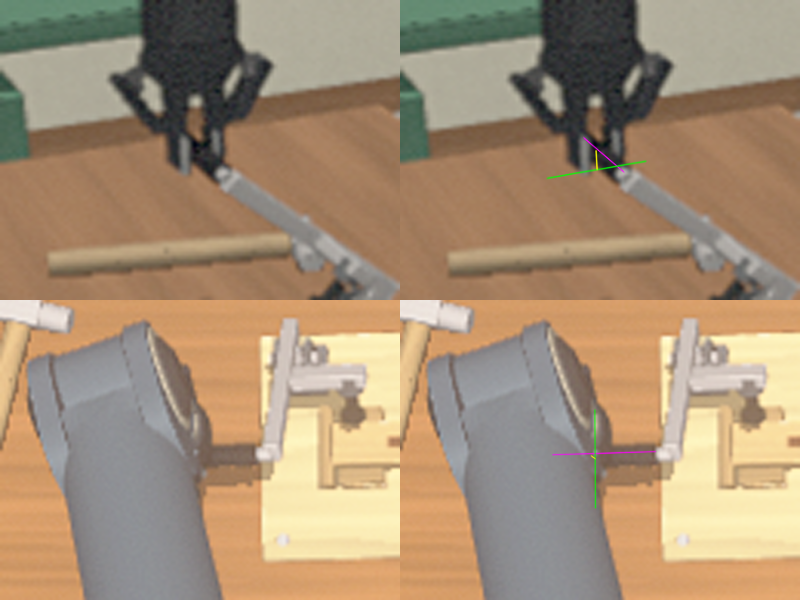

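The lever follows; it's at about 0.4 rad with the grip still in the fingers, and the forces are about 5 N.

```bash
python3 -m crank '[[[0,-7.7,5.8,0,0,0,255],[0,-7.5,6.1,0,0,0,255],[0,-7.1,6.5,0,0,0,255],[0,-6.8,6.8,0,0,0,255],[0,-6.4,7.2,0,0,0,255],[0,-6.1,7.4,0,0,0,255],[0,-5.6,7.8,0,0,0,255],[0,-5.3,8,0,0,0,255],[0,-4.9,8.3,0,0,0,255],[0,-4.5,8.5,0,0,0,255],[0,-4,8.7,0,0,0,255],[0,-3.7,9,0,0,0,255],[0,0,0,0,0,0,255]]]' 60; python3 lh.py k4 1.0 .5616
```

```text
clock: 19.8
tool_pos: [0.4554, 0.2253, 0.1236]
tool_rot: [0.0, 0.697, 0.717, -0.0]
wrist_force: [-2.2, 2.3, 2.2]
width: 0.0183
t 19.8 p [0.4554 0.2253 0.1236] jaw 1.6 tilt 0.02 F [-2.2  2.3  2.2] w 0.0183 q [-0.82  0.34  0.34  2.05 -0.16  0.78 -0.35]
```

View pics/k4.png

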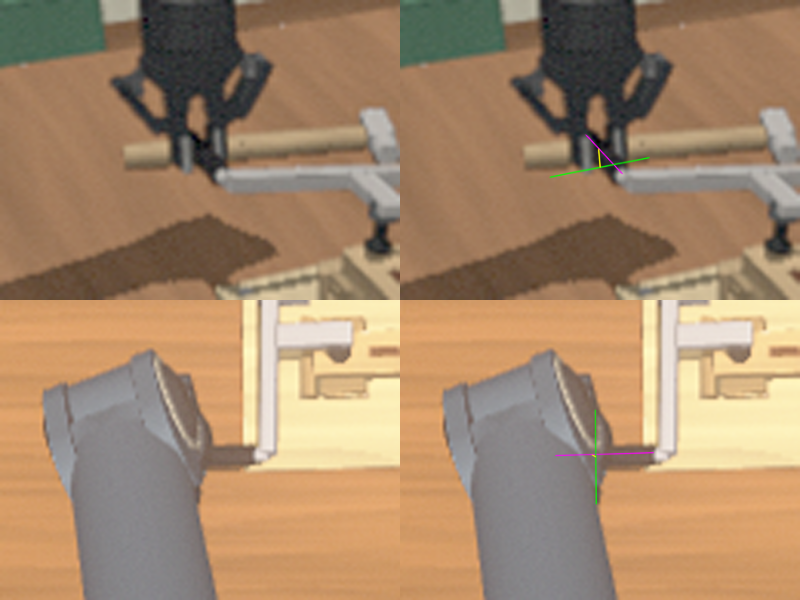

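```bash
python3 - <<'E'
from plan import *
from ovr import *
g=railsegs(.5605,.0335,np.radians(91.6),.03)
im=grab_frame('side');im=np.clip(255*(im/255.)**.7,0,255).astype(np.uint8)
draw('side',im,(262,200,342,290),6,[],'pics/_a.png');draw('side',im,(262,200,342,290),6,g,'pics/_b.png')
cv2.imwrite('pics/l1.png',cv2.resize(cv2.hconcat([cv2.imread('pics/_a.png'),cv2.imread('pics/_b.png')]),None,fx=.83,fy=.83))
im=grab_frame('top');draw('top',im,(235,190,350,265),6,g,'pics/l2.png')
E
```

```text
(no output)
```

View pics/l1.png

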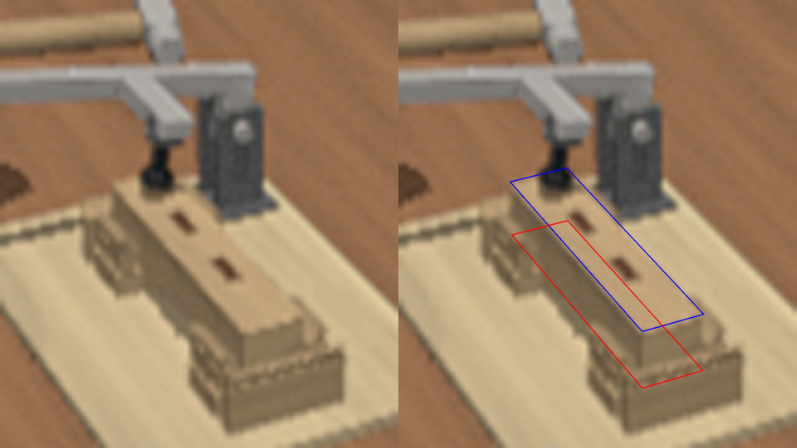

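View pics/l2.png

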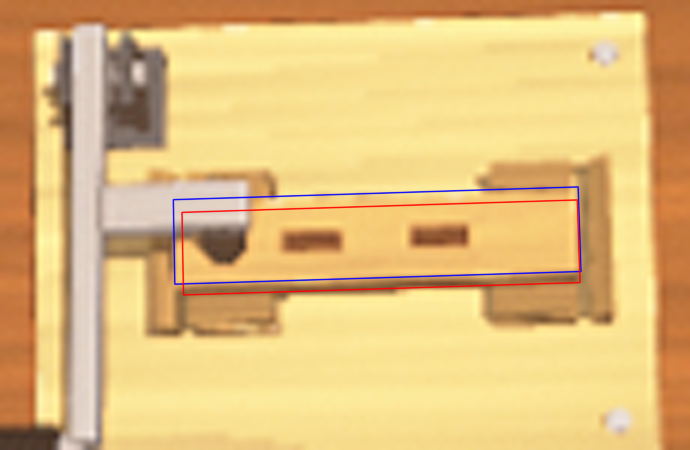

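The rail is level in both saddles; the offset from the seated model is the same ~1 px at both ends. The foot is just above it at (157,180) in the crop. Now the last part of the swing, in small steps.

```bash
python3 -m crank '[[[0,-1.6,4.5,0,0,0,255],[0,-1.5,4.5,0,0,0,255],[0,-1.1,3.7,0,0,0,255],[0,-1,3.7,0,0,0,255],[0,-0.8,2.8,0,0,0,255],[0,-0.7,2.8,0,0,0,255],[0,-0.6,2.8,0,0,0,255],[0,-0.6,2.8,0,0,0,255],[0,-0.5,2.8,0,0,0,255],[0,0,0,0,0,0,255],[0,0,0,0,0,0,255]]]' 60; python3 -c "
from plan import *
st()"
```

```text
clock: 21.38
tool_pos: [0.4472, 0.2251, 0.094]
tool_rot: [0.0, 0.697, 0.717, 0.0]
wrist_force: [-0.9, 2.1, 5.0]
width: 0.0178
t 21.38 p [0.4472 0.2251 0.094 ] jaw 1.59 tilt 0.03 F [-0.9  2.1  5. ] w 0.0178 q [-0.82  0.37  0.33  2.09 -0.18  0.7  -0.34]
```

```bash
python3 -m crank '[[[0,-0.5,2.5,0,0,0,255],[0,-0.4,2.5,0,0,0,255],[0,0,0,0,0,0,255],[0,0,0,0,0,0,255]]]' 60; python3 lh.py n1 1.2 .5616; python3 - <<'E'
from plan import *
from ovr import *
st()
# arm: triangulate points along arm using top+side? overlay level line from hinge to grip
F=np.array([.5616,.0335]);yaw=np.radians(1.6);c,s=np.cos(yaw),np.sin(yaw)
def W(L): L=np.array(L,float)/1000; return np.c_[F[0]+c*L[:,0]-s*L[:,1],F[1]+s*L[:,0]+c*L[:,1],L[:,2]]
g=[]
for da,col in((0,(0,255,0)),(-.05,(0,0,255)),(.05,(255,0,0))):
    a0=np.arctan2(30,-190)+da
    x,z=80+192.4*np.cos(a0),75+192.4*np.sin(a0)
    # arm line level at height 30 above hinge, rotated by da
    xs=np.array([[-190,30],[0,30]]);Rm=np.array([[np.cos(da),-np.sin(da)],[np.sin(da),np.cos(da)]]);q=xs@Rm.T
    g.append((W([[80+q[0,0],130,75+q[0,1]],[80+q[1,0],130,75+q[1,1]]]),col))
    g.append((W([[x,141.5,z],[x,226.5,z]]),col))
im=grab_frame('side');im=np.clip(255*(im/255.)**.7,0,255).astype(np.uint8)
draw('side',im,(225,180,335,250),7,g,'pics/n2.png');draw('side',im,(225,180,335,250),7,[],'pics/n2b.png')
E
```

```text
clock: 21.88
tool_pos: [0.4463, 0.2251, 0.0891]
tool_rot: [-0.0, 0.697, 0.717, 0.0]
wrist_force: [-1.5, 2.0, 6.9]
width: 0.0179
t 21.88 p [0.4463 0.2251 0.0891] jaw 1.59 tilt 0.03 F [-1.5  2.   6.9] w 0.0179 q [-0.82  0.38  0.33  2.1  -0.19  0.69 -0.34]
t 21.98 p [0.4464 0.2251 0.0891] jaw 1.58 tilt 0.03 F [-0.9  2.1  7.8] w 0.0179 q [-0.82  0.38  0.33  2.1  -0.19  0.69 -0.34]
```

View pics/n2.png

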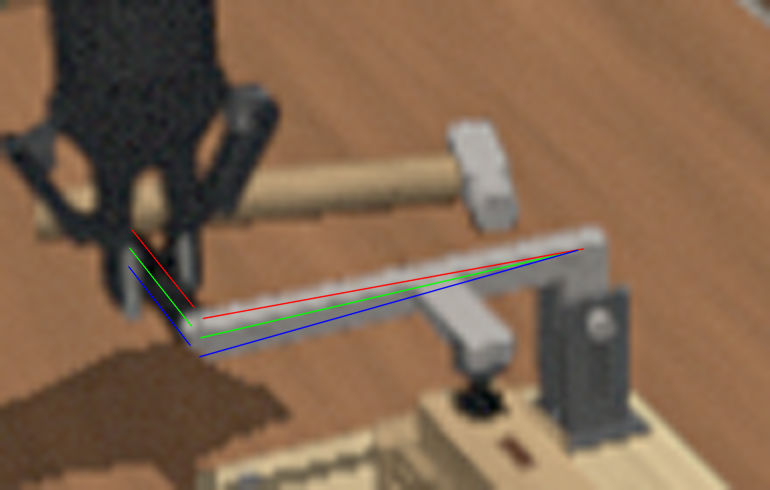

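View pics/n2b.png

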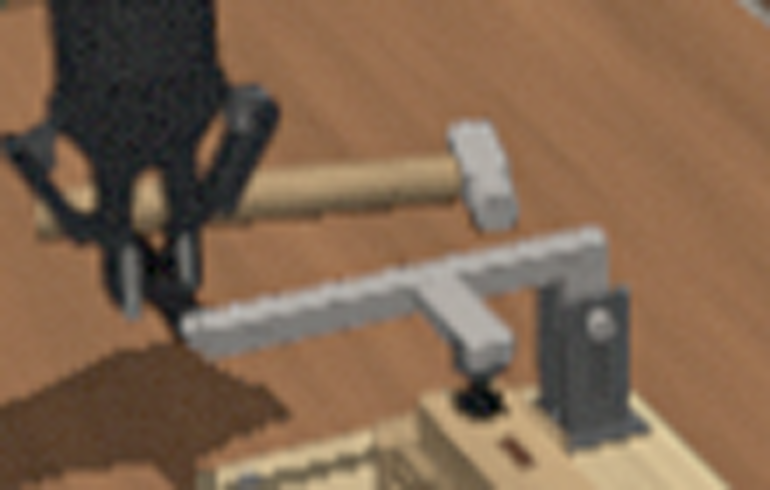

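View pics/n1.png

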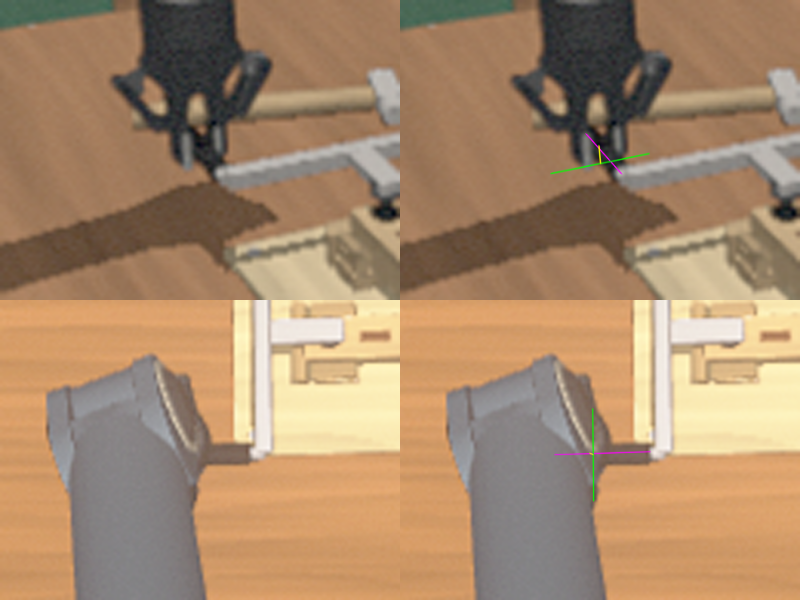

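The arm lies parallel to the drawn level line (crop (190,335)–(600,250)). By height it is about 1.193 rad, so I trim 1 mm and settle.

```bash
python3 -m crank '[[[0,-0.2,1,0,0,0,255],[0,0,0,0,0,0,255],[0,0,0,0,0,0,255],[0,0,0,0,0,0,255],[0,0,0,0,0,0,255],[0,0,0,0,0,0,255]]]' 60; python3 - <<'E'
from plan import *
from ovr import *
st()
im=grab_frame('side');cv2.imwrite('pics/z_side.png',im[:,:,::-1]);i2=grab_frame('top');cv2.imwrite('pics/z_top.png',i2[:,:,::-1])
F=np.array([.5616,.0335]);yaw=np.radians(1.6);c,s=np.cos(yaw),np.sin(yaw)
# camera-only estimate of lever angle from arm's lower/upper edges: tip corners by finder
for cam in('side','top'):
    d=finder.spot_point('handle',cam);print(cam,[(round(x['conf'],2),np.round(x['xy'],1)) for x in d[:2]])
    for a in(1.1,1.15,1.2,1.25):
        t=np.arctan2(188,-41)+a;x,z=.08+.1924*np.cos(t),.075+.1924*np.sin(t)
        print(a,proj(cam,[[F[0]+c*x-s*.184,F[1]+s*x+c*.184,z]]).round(1))
f=cv2.hconcat([cv2.imread('pics/z_side.png')[150:420,160:460],cv2.imread('pics/z_top.png')[120:390,120:560]]);cv2.imwrite('pics/z.png',f)
E
```

```text
clock: 22.78
tool_pos: [0.4462, 0.2251, 0.0882]
tool_rot: [0.0, 0.697, 0.717, 0.0]
wrist_force: [-1.3, 2.1, 7.4]
width: 0.0179
t 22.77 p [0.4462 0.2251 0.0882] jaw 1.58 tilt 0.04 F [-1.3  2.1  7.4] w 0.0179 q [-0.82  0.38  0.33  2.1  -0.19  0.69 -0.34]
side [(0.61, array([247.1, 222.8]))]
1.1 [[248.1 215. ]]
1.15 [[247.7 217.8]]
1.2 [[247.4 220.5]]
1.25 [[247.2 223.1]]
top [(0.51, array([381.6, 173.9])), (0.5, array([231.3, 269.3]))]
1.1 [[229.1 266.6]]
1.15 [[229.7 267.7]]
1.2 [[230.3 268.6]]
1.25 [[230.8 269.3]]
```

View pics/z.png

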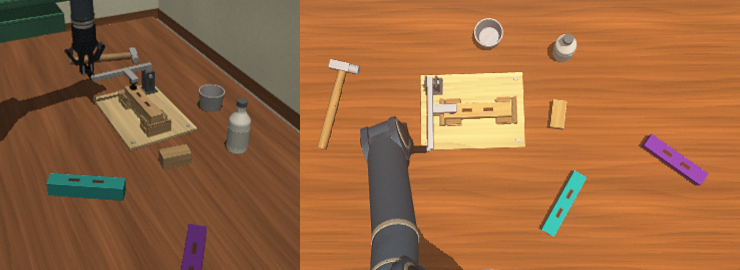

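```bash
python3 -c "
from rig import *
print(env.job_done()); s=telemetry.sense(); print(s['clock'],s['tool_pos'],s['wrist_force'])"
```

```text
the job is handed in; nothing more can be done
None
the job is handed in; nothing more can be done
```

The rail is lying in both saddles, mortises up and released. The lever is held level by its black grip, with the foot pressing on the rail. I handed the job in at about 22.8 s of the 51 s allowed.

- **Rail:** The first lowering caught on the lever-end saddle, with up to about 39 N upward (41 N in all) at the wrist, and the rail pitched about 6° in the fingers. I lifted it, levelled it, shifted it slightly and lowered it again. It touched the floor at the expected height with about 7 N. After release, both ends matched the seated model in the side picture to about 1 px.
- **Lever:** The grip's height works out at about 105 mm, which is an angle of about 1.2 rad. The upward force is about 7.4 N, where about 6 N was expected. The arm's slope in the side picture agrees with level to about 0.02 rad.
- **Check that disagreed:** The network's grip point in the last pictures was up to 2 px off and suggested about 1.25 rad. The fingers partly hid the grip, so I gave that less weight.
- **Other things:** In the last pictures the offcut, glue bottle, hammer, tin and both look-alikes are where they started. I checked this by eye only.

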